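Set up the wax hob and moulds for pouring

ROBOT

A 6-joint arm with a two-finger parallel gripper is mounted at the origin on the work surface. World frame = base frame: x ahead of the robot, y to its left, z up, the work surface at z = 0. Lengths are in m, angles in rad, forces in N, time in s.
With the tool pointing down it reaches from about 0.35 to 0.85 m from the base axis. Payload 8.1 kg.
Tool frame: the origin (TCP) lies at the centre of the arm's flange, where the gripper is bolted on; the fingertips stand 186 mm ahead of it and the grasp point (between the pads) lies 167 mm ahead of it; z points along the fingers, y is the line along which they close (so a half turn about z gives the same grasp; the last joint's range is limited). The gripper opens to 93 mm and grips with 3 to 60 N. Pads are 15 mm wide; open, the fingers measure 128 mm over their backs; the gripper's body (75 mm by 188 mm) begins 65 mm behind the grasp point.
Start: joints at [1.247, 0.13, 1.488, -0, 1.523, -0.085], TCP at [0.142, 0.583, 0.405] pointing down, gripper open.
Joint ranges: [-2.96, 2.96], [-0.89, 2.26], [0.02, 2.5], [-1.34, 4.48], [0, 2.73], [-2.66, 2.66]. Speed limits (rad/s): [2.39, 2.39, 2.79, 3.14, 3.14, 3.14].

INTERFACE

Orientations are given as a rotation vector (axis times angle).
In Python, from plant import robot gives the robot as it stands.
- The arm moves only by the tool apply_moves, never from a script. Its argument "series" is a list of rows, each a list of 2 entries, a list of its own where there are three numbers: the shift along the tool's x, y, z in mm, then the turn, a rotation vector about the tool's x, y, z in rad. A call has 1 to 12 rows; each row shifts and turns the commanded pose from where the row before left it, along the tool's axes as they then stand; what a row does not reach is not made up. A row lasts 1/12 s, in which the tool goes at most 41.7 mm and 7.16 degrees, less where a joint would pass 70% of its speed; a pose out of reach is approached as far as the arm can. A call is refused whole if a number of a shift passes 41.7 or a number of a turn 0.125, either way. A call with a gripper value outside its range is refused whole. "claw" is the opening, from 0 (shut) to 1 (fully open), set as the call begins (left out, the last holds). The fingers move at their own pace and stop on an object; "newtons" is the grip in N (left out, the last holds). Time passes only in rows, so rows that do not move let the fingers close. It gives the time, the measured TCP pose, the force, the opening and the grip force at its end, in the units of the state.
- robot.read_state(): the state, without advancing time (a new reading comes with each control period).
- robot.read_camera(name): name is "scene" or "top" or "wrist"; returns (picture, depth): 400x640x3 uint8, blue, green, red; 400x640 float32, m along the optical axis (not along the pixel's ray), 0 where there is no reading.
- robot.calibration(name): a dict with "fx", "fy", "cx", "cy" (pixels), "extrinsics" (4x4, takes a point from world to camera coordinates). Camera axes: x right, y down, z forward; pixel columns grow to the right and rows downward; lengths in m; the calibration is good to about 2 mm. A picture is of the moment at which its call begins: read the wrist's pose just before it. calibration takes no time and is no camera call; for the wrist camera it gives the pose at the moment of the call.
- robot.close_job(): hands the job in; it is judged then, once.
The state is a dict: "t": time; "q": joint angles; "dq": joint speeds; "joint_torque": joint torques, N m; "tool_pos": TCP position; "orientation": TCP orientation; "force": force on the tool from outside, world axes, zero at the start; "wrist_torque": the same for the moment, N m; "opening": finger opening in m; "gripper_force": force on a finger pad.
Only numpy, scipy, OpenCV 4.12 (cv2) and the standard library are available. Lean on these libraries where they do the work, as an engineer would, in place of code of your own. Each camera call takes 0.05 s, during which the arm holds its last target. There are 200 camera calls.

TASK

Get the wax corner ready: swing each pan's handle inward until it points straight to the back of the hob, clear of the other pan, with the pan still standing on its ring, and set every bar mould in a bay of its own on the pouring plate, lying flat and pushed home against the bay's three dowels. Only when all of that is ready, turn both of the hob's dials clockwise to their stops, and leave the carton, jar and jug on the bench where they are.

Things in the scene. Friction and masses are not known exactly. Their poses are not given: they have to be found in the camera images.
- hob: fixed two-ring worktop hob with a black glass top, 420 wide (its y) x 380 deep (its x) x 40 high. Origin: centre of its underside, on the bench; x points to its back (away from the robot, more or less), y to its left, z up. The flat top is 40 above the bench. It may stand left or right of the robot's centre line
- ring_left (a point): centre of the hob's left ring (160 across) on the glass, 30 in front of the hob's middle and 125 to its left
- ring_right (a point): centre of the hob's right ring (160 across) on the glass, 30 in front of the hob's middle and 125 to its right
- dial_left (a joint): the hob's left dial, on top of its front strip, 136 in front of the hob's middle and 60 to its left; 0 = off with its grip bar along the hob's x, grows clockwise seen from above to a stop at 1.4 rad (full on); it starts within 0.15 of off and stays where it is left; about 0.05 N m to turn
- dial_right (a joint): the hob's right dial, on top of its front strip, 136 in front of the hob's middle and 60 to its right; 0 = off with its grip bar along the hob's x, grows clockwise seen from above to a stop at 1.4 rad (full on); it starts within 0.15 of off and stays where it is left; about 0.05 N m to turn
- grip_left (a point): on the left dial's upright axis, at mid-height to grip, 71 above the bench. The grip bar is 46 long, 12 thick and reaches from 50 to 81 above the bench, on a round skirt 52 across; the axes turn with the dial, x along the bar
- grip_right (a point): on the right dial's upright axis, at mid-height to grip, 71 above the bench. The grip bar is 46 long, 12 thick and reaches from 50 to 81 above the bench, on a round skirt 52 across; the axes turn with the dial, x along the bar
- saucepan: loose tall steel saucepan with set wax in it, 130 across, 88 high, 0.6 kg, standing on one of the rings. Origin: centre of its underside. Its one straight steel handle points to its own x: level, 22 wide, 16 thick, centre 80 above the underside, from the wall out to 200 from the pan's axis. The handle passes above the milk pan
- saucepan_tip (a point): outer end of the saucepan's handle, on the handle's centre line
- milkpan: loose low aluminium milk pan with set wax in it, 110 across, 55 high, 0.4 kg, standing on the other ring. Origin: centre of its underside. Its one straight steel handle points to its own x: level, 22 wide, 16 thick, centre 47 above the underside, from the wall out to 150 from the pan's axis. The handle may lie below the saucepan's handle
- milkpan_tip (a point): outer end of the milk pan's handle, on the handle's centre line
- plate: fixed dark steel pouring plate 165 deep (its x) x 260 wide (its y) x 12 thick, beside the hob. Origin: mid front edge, at bench level; x to its back, y to its left. Three bays side by side, 85 apart, each with dowels 12 across, 18 high: two along the bay's left (+y) side, 42 either way from the bay point along x, one at mid-width at its back (+x) end. Front and right are open
- bay0 (a point): bay 0 (rightmost): where a mould's origin lies, on the plate's top, when its long axis is along the plate's x, its left long side touches both side dowels and its end touches the back dowel
- bay1 (a point): bay 1 (middle): where a mould's origin lies, on the plate's top, when its long axis is along the plate's x, its left long side touches both side dowels and its end touches the back dowel
- bay2 (a point): bay 2 (leftmost): where a mould's origin lies, on the plate's top, when its long axis is along the plate's x, its left long side touches both side dowels and its end touches the back dowel
- mould0: one of two or three identical open aluminium bar moulds (absent ones read None): a trough 120 long (its x) x 45 wide (its y) x 30 high, walls 5, 0.25 kg, same both ways round. Origin: centre of its underside. It starts loose on the bench in front of the plate
- mould1: one of two or three identical open aluminium bar moulds (absent ones read None): a trough 120 long (its x) x 45 wide (its y) x 30 high, walls 5, 0.25 kg, same both ways round. Origin: centre of its underside. It starts loose on the bench in front of the plate
- mould2: one of two or three identical open aluminium bar moulds (absent ones read None): a trough 120 long (its x) x 45 wide (its y) x 30 high, walls 5, 0.25 kg, same both ways round. Origin: centre of its underside. It starts loose on the bench in front of the plate
- carton: bystander: loose open cardboard carton, 80 x 100 x 70 high, at the back of the bench. Origin: centre of its underside
- jar: bystander: loose amber jar with a steel cap, 70 across, 110 high, at the back of the bench. Origin: centre of its underside
- jug: bystander: loose steel mug-shaped jug, 84 across, 100 high, at the back of the bench. Origin: centre of its underside

How it is judged:
On the way, in this order (a step that is already met when the one before it is completed fails the run):
1. with both dials still off, both handles point to the back of the hob with their pans on the rings, and every mould is home against the dowels of a bay ((horizontal distance between saucepan and ring_left below 0.02 m or horizontal distance between saucepan and ring_right below 0.02 m) and angle between the x axis of each of saucepan, milkpan and the x axis of hob, either way round below 0.45 rad and x of each of saucepan_tip, milkpan_tip in the frame of hob above 0.05 m and angle between each of saucepan, milkpan, mould0, mould1, mould2's own z axis and vertical below 0.06 rad and height (world z) of each of saucepan, milkpan below 0.046 m and linear speed of each of saucepan, milkpan, mould0, mould1, mould2 below 0.03 m/s and (horizontal distance between milkpan and ring_left below 0.02 m or horizontal distance between milkpan and ring_right below 0.02 m) and (horizontal distance between mould0 and bay0 below 0.0035 m or horizontal distance between mould0 and bay1 below 0.0035 m or horizontal distance between mould0 and bay2 below 0.0035 m) and angle between the x axis of each of mould0, mould1, mould2 and the x axis of plate, either way round below 0.035 rad and height (world z) of each of mould0, mould1, mould2 below 0.016 m and (horizontal distance between mould1 and bay0 below 0.0035 m or horizontal distance between mould1 and bay1 below 0.0035 m or horizontal distance between mould1 and bay2 below 0.0035 m) and (horizontal distance between mould2 and bay0 below 0.0035 m or horizontal distance between mould2 and bay1 below 0.0035 m or horizontal distance between mould2 and bay2 below 0.0035 m) and value of joint each of dial_left, dial_right below 0.3 rad), for 0.2 s.
2. then both dials are turned clockwise to their stops (value of joint each of dial_left, dial_right above 1.2 rad), for 0.2 s.
At the end, for the whole second after the job is handed in: Each pan stands upright and still on a ring, its centre within 20 mm of the ring's centre, its handle within 25 degrees of straight back; every mould lies flat and still on the plate, within 3.5 mm and 2 degrees of its place against the dowels of a bay; both dials are past 1.2 rad (all of step 2 and (horizontal distance between saucepan and ring_left below 0.02 m or horizontal distance between saucepan and ring_right below 0.02 m) and angle between the x axis of each of saucepan, milkpan and the x axis of hob, either way round below 0.45 rad and x of each of saucepan_tip, milkpan_tip in the frame of hob above 0.05 m and angle between each of saucepan, milkpan, mould0, mould1, mould2's own z axis and vertical below 0.06 rad and height (world z) of each of saucepan, milkpan below 0.046 m and linear speed of each of saucepan, milkpan, mould0, mould1, mould2 below 0.03 m/s and (horizontal distance between milkpan and ring_left below 0.02 m or horizontal distance between milkpan and ring_right below 0.02 m) and (horizontal distance between mould0 and bay0 below 0.0035 m or horizontal distance between mould0 and bay1 below 0.0035 m or horizontal distance between mould0 and bay2 below 0.0035 m) and angle between the x axis of each of mould0, mould1, mould2 and the x axis of plate, either way round below 0.035 rad and height (world z) of each of mould0, mould1, mould2 below 0.016 m and (horizontal distance between mould1 and bay0 below 0.0035 m or horizontal distance between mould1 and bay1 below 0.0035 m or horizontal distance between mould1 and bay2 below 0.0035 m) and (horizontal distance between mould2 and bay0 below 0.0035 m or horizontal distance between mould2 and bay1 below 0.0035 m or horizontal distance between mould2 and bay2 below 0.0035 m)); the robot touches nothing.
It fails at once if the carton is shifted more than 40 mm or tipped (distance of carton from where it was at the start of the episode above 0.04 m or angle between carton's own z axis and vertical above 0.3 rad).
It fails at once if the jar is shifted more than 40 mm or tipped (distance of jar from where it was at the start of the episode above 0.04 m or angle between jar's own z axis and vertical above 0.3 rad).
It fails at once if the jug is shifted more than 40 mm or tipped (distance of jug from where it was at the start of the episode above 0.04 m or angle between jug's own z axis and vertical above 0.3 rad).
It fails at once if the saucepan is tipped more than 25 degrees (angle between saucepan's own z axis and vertical above 0.45 rad).
It fails at once if the milkpan is tipped more than 25 degrees (angle between milkpan's own z axis and vertical above 0.45 rad).
Of mould0, mould1, mould2 only 2 to 3 are there at a start; the rules pass over those that are not, and their reading is None.
At some moment in a run one of mould0, mould1, mould2 may be knocked a few centimetres aside while the robot is not near it.
Once in a run the grip may slacken for a moment while it holds something.
It also fails if it takes over 210 s, if anything falls off the work surface, if the arm or the gripper's body presses on something with over 40 N, if the wrist force passes 120 N, or if a joint passes its speed limit or range.

## Working session

There is one attempt and no reset: what is moved stays moved. The work goes in short steps, Python scripts to look and compute and a tool call to move; the robot and the scene stay as the last step left them, time stands still between calls to the robot, and variables do not carry over. Pictures are saved under pics/ and viewed, at most 14 in all, crops included, and the job is handed in when it is done.

Besides the shell and the picture viewer there is one more tool, called after "Emit:" as name(argument=value, ...) on one line, values as JSON. apply_moves: Moves the arm, as the interface text tells. Its arguments: {"type":"object","properties":{"series":{"type":"array"},"claw":{"type":"number"},"newtons":{"type":"number"}},"required":["series"]}

```bash
ls; mkdir -p pics
cat > h.py <<'E'
from plant import robot
import numpy as np, cv2
from scipy.spatial.transform import Rotation as R
def cam(n):
    c=robot.calibration(n); p,d=robot.read_camera(n); return p,d,c
def pts(d,c):
    v,u=np.mgrid[0:d.shape[0],0:d.shape[1]]
    P=np.stack([(u-c['cx'])/c['fx']*d,(v-c['cy'])/c['fy']*d,d],-1)
    E=np.array(c['extrinsics']); return (P-E[:3,3])@E[:3,:3]
def ray(u,v,z,c):
    E=np.array(c['extrinsics']); o=-E[:3,:3].T@E[:3,3]
    r=E[:3,:3].T@np.array([(u-c['cx'])/c['fx'],(v-c['cy'])/c['fy'],1]); return o+r*(z-o[2])/r[2]
E
python3 - <<'E'
from h import *
for n in ['top','scene']:
    p,d,c=cam(n); cv2.imwrite(f'pics/{n}0.png',p); np.savez(f'{n}0.npz',p=p,d=d)
    E=np.array(c['extrinsics']); print(n,c['fx'],-E[:3,:3].T@E[:3,3],E[:3,:3].round(2).tolist())
s=robot.read_state(); print(s['tool_pos'],s['orientation'],R.from_rotvec(s['orientation']).as_matrix().round(3))
E
```

```text
pics
top 374.6488041947749 [ 0.45798836 -0.03753391  1.34525721] [[0.02, -1.0, -0.0], [-0.99, -0.02, -0.12], [0.12, 0.0, -0.99]]
scene 407.1340642593848 [1.26679269 0.83900908 1.09127053] [[-0.8, 0.6, 0.01], [0.4, 0.55, -0.73], [-0.44, -0.59, -0.68]]
[0.1418481  0.5827821  0.40379433] [-3.74220386e-01 -3.11887632e+00  2.55923121e-03] [[-0.972  0.237 -0.001]
 [ 0.237  0.972 -0.002]
 [ 0.    -0.002 -1.   ]]
```

View pics/top0.png

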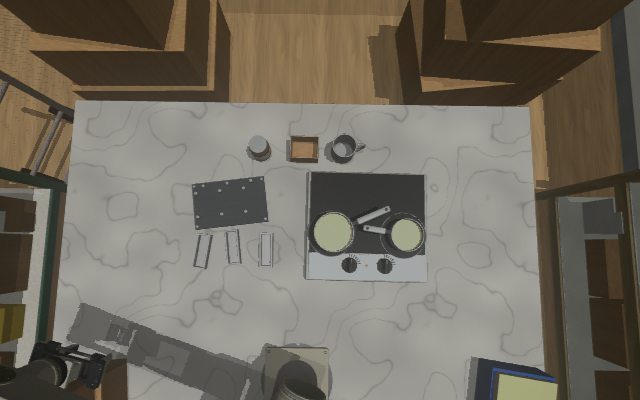

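View pics/scene0.png

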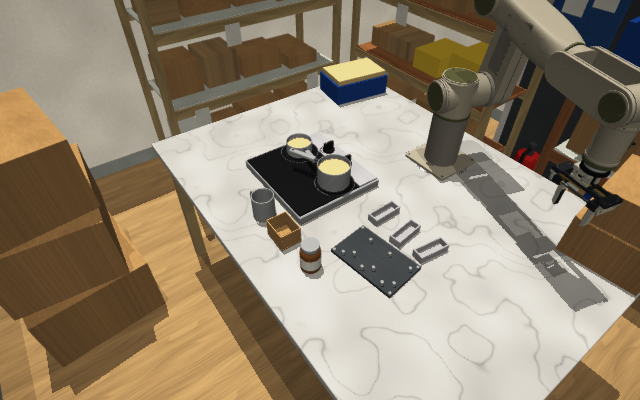

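The top view shows the saucepan on the left ring (334,231), handle tip about (388,209). The milk pan is on the right ring (407,235), tip about (363,228). The dials are at (349,265) and (385,265), the plate centre is about (230,203), and three moulds lie at (203,251), (233,247) and (266,249). The scene view agrees.

```bash
cat > meas.py <<'E'
from h import *
def rect(mask,z,c):
    ys,xs=np.nonzero(mask); P=np.array([ray(u,v,z,c)[:2] for u,v in zip(xs,ys)]).astype(np.float32)
    (cx,cy),(w,h),a=cv2.minAreaRect(P); 
    if w<h: w,h,a=h,w,a+90
    return np.round([cx,cy,w,h,(a+90)%180-90],4),P
def moulds(p,d,c,dark=None):
    X=pts(d,c); 
    return X
if __name__=='__main__':
    f=np.load('top0.npz'); p,d=f['p'],f['d']; c=robot.calibration('top'); X=pts(d,c); z=X[...,2]
    g=p.max(-1).astype(int)
    roi=np.zeros(g.shape,bool); roi[165:290,180:440]=1
    left=roi.copy(); left[:,290:]=0
    print('bench z',np.median(z[290:300,150:250]))
    # plate
    m=(left&(g<105)); n,l,st,ce=cv2.connectedComponentsWithStats(m.astype(np.uint8)); i=1+st[1:,4].argmax(); print('plate',rect(l==i,.012,c)[0],st[i])
    m=(left&(z>.012)); m[:228]=0; n,l,st,ce=cv2.connectedComponentsWithStats(m.astype(np.uint8),connectivity=8)
    for i in range(1,n):
        if st[i,4]>40: print('mould',st[i],rect(l==i,.03,c)[0], z[l==i].max())
    # hob
    right=roi.copy(); right[:,:295]=0
    m=right&(abs(z-.04)<.012); n,l,st,ce=cv2.connectedComponentsWithStats(m.astype(np.uint8)); i=1+st[1:,4].argmax(); print('hob',rect(l==i,.04,c)[0],st[i])
    # wax
    m=right&(p[...,2]>140)&(p[...,0].astype(int)<p[...,2]-25); n,l,st,ce=cv2.connectedComponentsWithStats(m.astype(np.uint8))
    for i in range(1,n):
        if st[i,4]>100:
            zz=np.median(z[l==i]); print('wax',zz,ray(*ce[i],zz,c),st[i])
    for nm,lo,hi in [('sauce',.108,.135),('milk',.075,.103)]:
        m=right&(z>lo)&(z<hi)&(X[...,0]>.0); m2=m.copy(); m2[:,:358]=0; m2[:, 392:]=0; m2[242:]=0
        P=X[m2]; print(nm,len(P),np.median(P[:,2])); 
        if len(P)>5:
            cc,S,V=np.linalg.svd(P[:,:2]-P[:,:2].mean(0)); print(P[:,:2].mean(0),V[0],np.ptp((P[:,:2]-P[:,:2].mean(0))@V[0]),P[:,:2].min(0),P[:,:2].max(0))
    # dials
    m=right&(z>.06)&(z<.095); m[:252]=0; n,l,st,ce=cv2.connectedComponentsWithStats(m.astype(np.uint8))
    for i in range(1,n):
        if st[i,4]>10: print('dial',rect(l==i,.081,c)[0],st[i])
    print('by', [X[148,u].round(3) for u in (259,304,343)])
    cv2.imwrite('pics/crop0.png',cv2.resize(p[165:290,180:440],None,fx=3,fy=3,interpolation=cv2.INTER_CUBIC))
E
python3 meas.py
```

```text
bench z 0.0003549956354316475
plate [  0.6058   0.2516   0.2611   0.1671 -82.5441] [ 192  176   77   54 3269]
mould [224 229  17  36 208] [0.4489 0.2323 0.1198 0.0483 7.2562] 1.3452572132730536
mould [191 233  21  37 234] [ 0.4304  0.3395  0.1238  0.0496 -8.005 ] 1.3452572132730536
mould [259 233  14  35 177] [0.439  0.1154 0.1177 0.0454 1.5795] 1.3452572132730536
hob [ 0.5286 -0.2339  0.4167  0.3771 89.2871] [  305   171   122   112 10158]
wax 0.10768999729472693 [ 0.52777623 -0.09632851  0.10769   ] [315 214  31  27 387]
sauce 229 0.12727603890898517
[ 0.56000506 -0.24321422] [-0.4094194   0.91234629] 0.1131841860935324 [ 0.52866873 -0.29549447] [ 0.58880716 -0.19365499]
milk 190 0.09374941961659938
[ 0.51216699 -0.26123032] [-0.20071873 -0.97964891] 0.10461708891196472 [ 0.47591169 -0.31130155] [ 0.52795667 -0.21359366]
dial [ 0.3944 -0.1732  0.046   0.0133  0.0697] [348 258   5  15  60]
dial [ 0.3929 -0.2907  0.0457  0.0155 -6.3748] [383 259   6  15  64]
by [array([0.781, 0.138, 0.109]), array([ 0.812, -0.012,  0.001]), array([ 0.813, -0.155,  0.004])]
```

View pics/crop0.png

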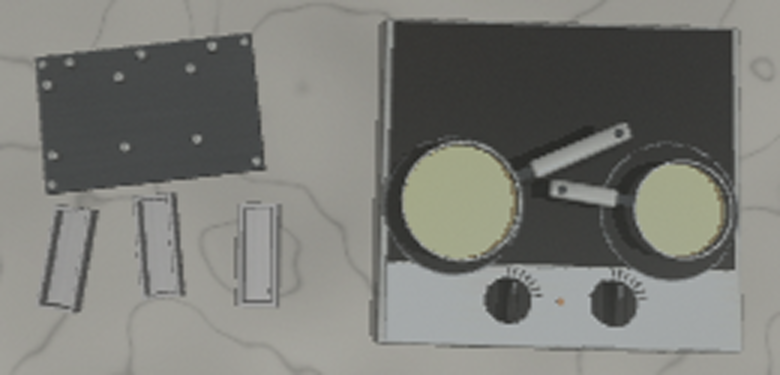

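The crop shows the handles as expected, the dials pointing forward, and three moulds in front of a plate yawed by about 6–7°. Next I fix the pan circles and handle lines.

Run:
```python
from h import *
f=np.load('top0.npz'); p,d=f['p'],f['d'].copy(); c=robot.calibration('top'); X=pts(d,c); z=X[...,2]
q=p.astype(int); m=((q[...,1]-q[...,0]>15)&(q[...,1]>120)); m[:,:300]=0;m[:200]=0;m[262:]=0;m[:,440:]=0
n,l,st,ce=cv2.connectedComponentsWithStats(m.astype(np.uint8)); PC=[]
for i in range(1,n):
    if st[i,4]<300: continue
    k=cv2.findContours((l==i).astype(np.uint8),0,1)[0][0]; e=cv2.fitEllipse(cv2.convexHull(k)); zz=np.median(z[l==i]); 
    P=np.array([ray(*x[0],zz,c)[:2] for x in k],np.float32); (a,b),r=cv2.minEnclosingCircle(P); PC.append((a,b)); print(st[i],'z',zz,'ell',ray(*e[0],zz,c)[:2],'circ',a,b,r)
PC=sorted(PC,key=lambda t:-t[1])
for nm,pc,lo,hi in [('sauce',PC[0],.110,.140),('milk',PC[1],.075,.105)]:
    r=np.hypot(X[...,0]-pc[0],X[...,1]-pc[1]); m=(z>lo)&(z<hi)&(r>.09)&(r<.205)&(X[...,0]>.45)
    if nm=='milk': m&=X[...,1]>-.33; m&=X[...,1]<-.2
    else: m&=X[...,1]<-.15; m&=X[...,1]>-.3
    P=X[m][:,:2]; V=np.linalg.svd(P-P.mean(0))[2][0]; V=V*np.sign(V@(P.mean(0)-pc))
    print(nm,m.sum(),'mean',P.mean(0),'dir deg',np.degrees(np.arctan2(V[1],V[0])),'from centre deg',np.degrees(np.arctan2(*(P.mean(0)-pc)[::-1])),'r max',r[m].max(),'z',np.median(X[m][:,2]))
s=robot.read_state(); print(s['q'],s['t'])
```

```text
[ 315  214   37   37 1086] z 0.10776807317791104 ell [ 0.50230975 -0.11352119] circ 0.5029430389404297 -0.11378960311412811 0.062334273010492325
[392 220  29  30 686] z 0.07453736468287908 ell [ 0.49866782 -0.36296169] circ 0.4993860423564911 -0.3619282841682434 0.05148034542798996
sauce 221 mean [ 0.56095143 -0.24494073] dir deg -66.3850166335809 from centre deg -66.14010287367282 r max 0.1979870126853697 z 0.12741903970151294
milk 123 mean [ 0.51553133 -0.24363757] dir deg 81.1277638526442 from centre deg 82.22782830409616 r max 0.14951682575070302 z 0.09472569880129182
[ 1.24657240e+00  1.31092185e-01  1.48915919e+00  6.38678784e-06
  1.52300682e+00 -8.53946895e-02] 0.1
```

```bash
cat >> h.py <<'E'
def go(x,y,z,yaw=None,pr=True):
    """from now to grasp point x,y,z with tool-y yaw (deg): shift in present tool axes (mm), turn vector; tool made vertical"""
    s=robot.read_state(); r=R.from_rotvec(s['orientation']); M=r.as_matrix()
    cur=np.degrees(np.arctan2(M[1,1],M[0,1]))
    if yaw is None: yaw=cur
    a=np.radians(yaw); T=np.array([[-np.sin(a),np.cos(a),0],[np.cos(a),np.sin(a),0],[0,0,-1.]])
    T[:,0]=np.cross(T[:,1],T[:,2])
    tgt=np.array([x,y,z+.167]); sh=M.T@(tgt-s['tool_pos'])*1000
    t=(r.inv()*R.from_matrix(T)).as_rotvec()
    gp=np.array(s['tool_pos'])+M[:,2]*.167
    print('now gp',gp.round(4),'yaw',round(cur,2),'| shift',sh.round(1),'turn',t.round(4),'| t',round(s['t'],2),'F',np.round(s['force'],1),'op',round(s['opening'],4))
E
python3 -c "
from h import *
go(.5711,-.2692,.22,23.8)"
```

```text
now gp [0.1418 0.5825 0.2368] yaw 76.32 | shift [-618.6 -726.2   17.9] turn [-1.600e-03  6.000e-04  9.166e-01] | t 0.1 F [ 0.3 -0.1 -0.4] op 0.093
```

Emit:
apply_moves(series=[[[-25.8,-30.2,0.7],[0,0,0]],[[-25.8,-30.2,0.7],[0,0,0]],[[-25.8,-30.2,0.7],[0,0,0]],[[-25.8,-30.2,0.7],[0,0,0]],[[-25.8,-30.2,0.7],[0,0,0]],[[-25.8,-30.2,0.7],[0,0,0]],[[-25.8,-30.2,0.7],[0,0,0]],[[-25.8,-30.2,0.7],[0,0,0]],[[-25.8,-30.2,0.7],[0,0,0]],[[-25.8,-30.2,0.7],[0,0,0]],[[-25.8,-30.2,0.7],[0,0,0]],[[-25.8,-30.2,0.7],[0,0,0]]], claw=0.7)

```text
t: 1.1
tool_pos: [0.3571, 0.1558, 0.3962]
orientation: [0.374, 3.119, 0.0]
force: [1.6, 0.8, -0.6]
opening: 0.0652
gripper_force: 0.0
```

Emit:
apply_moves(series=[[[-25.8,-30.2,0.7],[0,0,0]],[[-25.8,-30.2,0.7],[0,0,0]],[[-25.8,-30.2,0.7],[0,0,0]],[[-25.8,-30.2,0.7],[0,0,0]],[[-25.8,-30.2,0.7],[0,0,0]],[[-25.8,-30.2,0.7],[0,0,0]],[[-25.8,-30.2,0.7],[0,0,0]],[[-25.8,-30.2,0.7],[0,0,0]],[[-25.8,-30.2,0.7],[0,0,0]],[[-25.8,-30.2,0.7],[0,0,0]],[[-25.8,-30.2,0.7],[0,0,0]],[[-25.8,-30.2,0.7],[0,0,0]]])

```text
t: 2.1
tool_pos: [0.5725, -0.2696, 0.3871]
orientation: [-0.375, -3.118, -0.001]
force: [0.9, 0.4, 0.5]
opening: 0.0653
gripper_force: 0.0
```

Emit:
apply_moves(series=[[[0,0,0],[0,0,0.115]],[[0,0,0],[0,0,0.115]],[[0,0,0],[0,0,0.115]],[[0,0,0],[0,0,0.115]],[[0,0,0],[0,0,0.115]],[[0,0,0],[0,0,0.115]],[[0,0,0],[0,0,0.115]],[[0,0,0],[0,0,0.112]],[[0,0,0],[0,0,0]]])

```text
t: 2.85
tool_pos: [0.572, -0.2676, 0.3873]
orientation: [-1.723, -2.626, 0.0]
force: [-0.4, 0.5, 0.3]
opening: 0.0649
gripper_force: 0.0
```

```bash
python3 -c "
from h import *
p,d,c=cam('wrist'); cv2.imwrite('pics/w1.png',p)
E=np.array(c['extrinsics']); print('cam',(-E[:3,:3].T@E[:3,3]).round(3), c['fx'])
X=pts(d,c); m=(abs(X[...,2]-.125)<.008)&(X[...,1]<-.19)&(X[...,0]>.52); P=X[m]
k=cv2.minAreaRect(P[:,:2].astype(np.float32)); print(m.sum(),k)
go(.5711,-.2692,.12,23.8)"
```

```text
cam [ 0.544 -0.201  0.369] 338.47771092890656
4714 ((0.5589921474456787, -0.2428555190563202), (0.021653063595294952, 0.12008097767829895), 23.927148818969727)
now gp [ 0.5718 -0.2676  0.2204] yaw 23.88 | shift [ -1.1  -1.4 100.4] turn [-0.0006 -0.0008  0.0014] | t 2.9 F [ 0.3 -0.3  0.5] op 0.0652
```

View pics/w1.png

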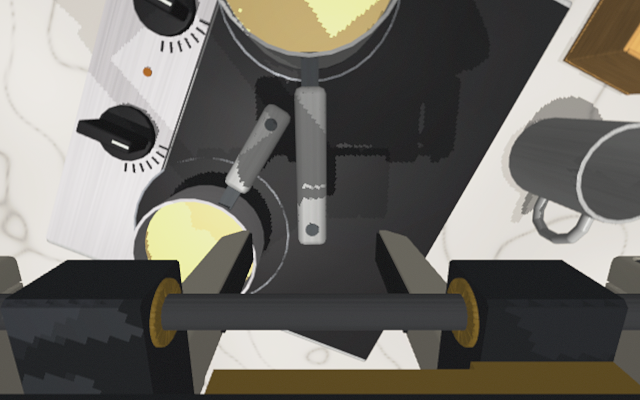

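The wrist view shows the saucepan handle running from (311,90) to (312,240), centred between the fingers, with the milk-pan handle clear below. I descend, grip, and swing it +65.5° in 24 rows of 0.0476 rad: r = 168 mm, chord 8.0 mm.

Emit:
apply_moves(series=[[[0,-1.6,25],[0,0,0]],[[0,0,25],[0,0,0]],[[0,0,25],[0,0,0]],[[0,0,15],[0,0,0]],[[0,0,9],[0,0,0]],[[0,0,0],[0,0,0]]])

```text
t: 3.4
tool_pos: [0.5697, -0.2679, 0.286]
orientation: [-1.71, -2.63, 0.0]
force: [0.2, 0.5, 0.4]
opening: 0.0655
gripper_force: 0.0
```

Emit:
apply_moves(series=[[[0,0,0],[0,0,0]],[[0,0,0],[0,0,0]],[[0,0,0],[0,0,0]],[[0,0,0],[0,0,0]],[[0,0,0],[0,0,0]],[[0,0,0],[0,0,0]]], claw=0.1, newtons=25)

```text
t: 3.9
tool_pos: [0.5708, -0.2684, 0.2896]
orientation: [1.715, 2.631, 0.0]
force: [-0.5, 0.4, -0.1]
opening: 0.0294
gripper_force: 0.0
```

```bash
python3 -c "
from h import *
go(.5025+.168,-.1137,.12,89.3)"
```

```text
now gp [ 0.5709 -0.2685  0.1226] yaw 23.79 | shift [101.4 153.7   2.6] turn [ 1.0000e-04  1.1000e-03 -1.1434e+00] | t 3.9 F [-0.5  0.4 -0.1] op 0.0294
```

Emit:
apply_moves(series=[[[0,0,0],[0,0,0]],[[0,0,0],[0,0,0]],[[0,0,0],[0,0,0]],[[0,0,0],[0,0,0]],[[0.2,8,0],[0,0,-0.0476]],[[0.2,8,0],[0,0,-0.0476]],[[0.2,8,0],[0,0,-0.0476]],[[0.2,8,0],[0,0,-0.0476]],[[0.2,8,0],[0,0,-0.0476]],[[0.2,8,0],[0,0,-0.0476]],[[0.2,8,0],[0,0,-0.0476]],[[0.2,8,0],[0,0,-0.0476]]])

```text
t: 4.9
tool_pos: [0.6233, -0.2324, 0.2893]
orientation: [1.184, 2.909, -0.001]
force: [-1.1, -2.2, 2.0]
opening: 0.0218
gripper_force: 25.0
```

```bash
python3 -c "
from h import *
go(.5025+.168,-.1137,.12,89.3)"
```

```text
now gp [ 0.6234 -0.2325  0.1223] yaw 45.71 | shift [ 49.1 117.9   2.2] turn [-0.0008  0.0009 -0.7607] | t 4.9 F [-1.1 -2.2  2. ] op 0.0218
```

Gripped and swinging well. 16 more rows follow, then I release and go up.

Emit:
apply_moves(series=[[[0.2,8,0],[0,0,-0.0476]],[[0.2,8,0],[0,0,-0.0476]],[[0.2,8,0],[0,0,-0.0476]],[[0.2,8,0],[0,0,-0.0476]],[[0.2,8,0],[0,0,-0.0476]],[[0.2,8,0],[0,0,-0.0476]],[[0.2,8,0],[0,0,-0.0476]],[[0.2,8,0],[0,0,-0.0476]],[[0.2,8,0],[0,0,-0.0476]],[[0.2,8,0],[0,0,-0.0476]],[[0.2,8,0],[0,0,-0.0476]],[[0.2,8,0],[0,0,-0.0476]]])

```text
t: 5.9
tool_pos: [0.6677, -0.1485, 0.2893]
orientation: [0.316, 3.125, -0.001]
force: [0.4, -2.0, 1.7]
opening: 0.0221
gripper_force: 25.0
```

Emit:
apply_moves(series=[[[0.2,8,0],[0,0,-0.0476]],[[0.2,8,0],[0,0,-0.0476]],[[0.2,8,0],[0,0,-0.0476]],[[0.2,8,0],[0,0,-0.0476]],[[0,0,0],[0,0,0]],[[0,0,0],[0,0,0]]])

```text
t: 6.4
tool_pos: [0.671, -0.1164, 0.2893]
orientation: [0.022, 3.141, -0.0]
force: [1.3, -0.8, 2.6]
opening: 0.0216
gripper_force: 25.0
```

Emit:
apply_moves(series=[[[0,0,0],[0,0,0]],[[0,0,0],[0,0,0]],[[0,0,0],[0,0,0]],[[0,0,0],[0,0,0]],[[0,0,-10],[0,0,0]],[[0,0,-20],[0,0,0]],[[0,0,-30],[0,0,0]],[[0,0,-30],[0,0,0]],[[0,0,-30],[0,0,0]]], claw=0.7)

```text
t: 7.15
tool_pos: [0.6705, -0.1167, 0.4108]
orientation: [-0.022, -3.141, -0.0]
force: [0.6, 0.2, -0.4]
opening: 0.0647
gripper_force: 0.0
```

```bash
cat > pans.py <<'E'
from h import *
p,d,c=cam('top'); X=pts(d,c); z=X[...,2]; q=p.astype(int)
m=((q[...,1]-q[...,0]>15)&(q[...,1]>110)&(z>.06)&(z<.12)&(abs(X[...,0]-.5)<.1)&(X[...,1]<0))
n,l,st,ce=cv2.connectedComponentsWithStats(m.astype(np.uint8))
for i in range(1,n):
    if st[i,4]<200: continue
    k=np.concatenate(cv2.findContours((l==i).astype(np.uint8),0,1)[0]); zz=np.median(z[l==i]); e=cv2.fitEllipse(cv2.convexHull(k))
    pc=ray(*e[0],zz,c)[:2]; hz=.128 if zz>.09 else .095
    r=np.hypot(X[...,0]-pc[0],X[...,1]-pc[1]); mm=(abs(z-hz)<.012)&(r>.085)&(r<.205)&(X[...,0]>.45)&(X[...,1]<0)
    P=X[mm][:,:2]; D=(P.mean(0)-pc) if len(P) else [0,0]
    print(st[i],zz.round(3),'centre',pc.round(4),'handle deg',np.degrees(np.arctan2(D[1],D[0])).round(1),len(P))
cv2.imwrite('pics/last_top.png',p)
E
python3 pans.py; python3 -c "
from h import *
a=np.radians(82); go(.499+.12*np.cos(a),-.3625+.12*np.sin(a),.2,-8)"
```

```text
[317 213  33  20 409] 0.108 centre [ 0.5282 -0.1148] handle deg -0.0 140
[392 220  30  30 697] 0.075 centre [ 0.4986 -0.364 ] handle deg 82.3 142
now gp [ 0.6731 -0.1173  0.2524] yaw 89.21 | shift [ 154.5 -128.8   51.2] turn [0.0065 0.0093 1.6967] | t 7.2 F [ 1.  -0.8  6. ] op 0.065
```

Emit:
apply_moves(series=[[[25.8,-21.2,7],[0,0,0]],[[25.8,-21.2,7],[0,0,0]],[[25.8,-21.2,7],[0,0,0]],[[25.8,-21.2,7],[0,0,0]],[[25.8,-21.2,7],[0,0,0]],[[25.8,-21.2,7],[0,0,0]],[[0,0,0],[0,0,0.121]],[[0,0,0],[0,0,0.121]],[[0,0,0],[0,0,0.121]],[[0,0,0],[0,0,0.121]],[[0,0,0],[0,0,0.121]],[[0,0,0],[0,0,0.121]]])

```text
t: 8.2
tool_pos: [0.5142, -0.2419, 0.3677]
orientation: [1.144, 2.925, -0.0]
force: [-0.5, 0.6, 0.3]
opening: 0.0651
gripper_force: 0.0
```

Emit:
apply_moves(series=[[[0,0,0],[0,0,0.121]],[[0,0,0],[0,0,0.121]],[[0,0,0],[0,0,0.121]],[[0,0,0],[0,0,0.121]],[[0,0,0],[0,0,0.121]],[[0,0,0],[0,0,0.121]],[[0,0,0],[0,0,0.121]],[[0,0,0],[0,0,0.121]],[[0,0,0],[0,0,0]],[[0,0,0],[0,0,0]]])

```text
t: 9.03
tool_pos: [0.5143, -0.2418, 0.3675]
orientation: [2.364, 2.069, 0.0]
force: [-0.6, 0.3, 0.2]
opening: 0.0653
gripper_force: 0.0
```

```bash
python3 -c "
from h import *
p,d,c=cam('wrist')
X=pts(d,c); m=(abs(X[...,2]-.094)<.006)&(X[...,1]<-.2)&(X[...,1]>-.295)&(X[...,0]>.46)&(X[...,0]<.56); P=X[m]
print(m.sum(),cv2.minAreaRect(P[:,:2].astype(np.float32)))
a=np.radians(82); go(.499+.12*np.cos(a),-.3625+.12*np.sin(a),.088,-8)"
```

```text
2545 ((0.5145024657249451, -0.2554265260696411), (0.08154334872961044, 0.021978365257382393), 81.27993774414062)
now gp [ 0.5143 -0.2418  0.2004] yaw -7.58 | shift [ -1.6   1.6 112.4] turn [0.0004 0.0002 0.0073] | t 9.08 F [-0.3  0.5 -1.3] op 0.0651
```

Emit:
apply_moves(series=[[[0,2.2,25],[0,0,0.02]],[[0,0,25],[0,0,0]],[[0,0,25],[0,0,0]],[[0,0,25],[0,0,0]],[[0,0,11],[0,0,0]],[[0,0,0],[0,0,0]]])

```text
t: 9.58
tool_pos: [0.5152, -0.2413, 0.2526]
orientation: [-2.382, -2.04, 0.003]
force: [-0.9, -0.3, 0.3]
opening: 0.0651
gripper_force: 0.0
```

Emit:
apply_moves(series=[[[0,0,0],[0,0,0]],[[0,0,0],[0,0,0]],[[0,0,0],[0,0,0]],[[0,0,0],[0,0,0]],[[0,0,0],[0,0,0]],[[0,0,0],[0,0,0]],[[0,0,0],[0,0,0]],[[0,0,0],[0,0,0]],[[0,0,0],[0,0,0]],[[0,0,0],[0,0,0]]], claw=0.1, newtons=25)

```text
t: 10.42
tool_pos: [0.5165, -0.2421, 0.2562]
orientation: [2.388, 2.041, 0.0]
force: [-0.7, 0.5, 3.1]
opening: 0.0222
gripper_force: 25.0
```

Emit:
apply_moves(series=[[[-0.2,7.2,0],[0,0,0.0596]],[[-0.2,7.2,0],[0,0,0.0596]],[[-0.2,7.2,0],[0,0,0.0596]],[[-0.2,7.2,0],[0,0,0.0596]],[[-0.2,7.2,0],[0,0,0.0596]],[[-0.2,7.2,0],[0,0,0.0596]],[[-0.2,7.2,0],[0,0,0.0596]],[[-0.2,7.2,0],[0,0,0.0596]],[[-0.2,7.2,0],[0,0,0.0596]],[[-0.2,7.2,0],[0,0,0.0596]],[[-0.2,7.2,0],[0,0,0.0596]],[[-0.2,7.2,0],[0,0,0.0596]]])

```text
t: 11.42
tool_pos: [0.5905, -0.2826, 0.2559]
orientation: [-2.951, -1.071, 0.0]
force: [-1.9, 6.5, 5.2]
opening: 0.0219
gripper_force: 25.2
```

```bash
python3 -c "
from h import *
go(.499+.121,-.3625,.088,-90.7)"
```

```text
now gp [ 0.5903 -0.2822  0.0889] yaw -50.11 | shift [-28.6  80.3   0.7] turn [-2.800e-03  2.000e-04  7.084e-01] | t 11.42 F [-1.9  6.5  5.2] op 0.0219
```

Emit:
apply_moves(series=[[[-0.2,7.2,0],[0,0,0.0596]],[[-0.2,7.2,0],[0,0,0.0596]],[[-0.2,7.2,0],[0,0,0.0596]],[[-0.2,7.2,0],[0,0,0.0596]],[[-0.2,7.2,0],[0,0,0.0596]],[[-0.2,7.2,0],[0,0,0.0596]],[[-0.2,7.2,0],[0,0,0.0596]],[[-0.2,7.2,0],[0,0,0.0596]],[[-0.2,7.2,0],[0,0,0.0596]],[[-0.2,7.2,0],[0,0,0.0596]],[[-0.2,7.2,0],[0,0,0.0596]],[[-0.2,7.2,0],[0,0,0.0596]]])

```text
t: 12.42
tool_pos: [0.6195, -0.3629, 0.2564]
orientation: [-3.141, 0.029, -0.003]
force: [1.9, 3.5, 3.0]
opening: 0.0221
gripper_force: 25.0
```

Emit:
apply_moves(series=[[[0,0,0],[0,0,0]],[[0,0,0],[0,0,0]],[[0,0,0],[0,0,0]]])

```text
t: 12.67
tool_pos: [0.619, -0.3631, 0.2563]
orientation: [3.141, -0.022, 0.001]
force: [3.1, 0.0, 2.9]
opening: 0.0218
gripper_force: 25.0
```

Emit:
apply_moves(series=[[[0,0,0],[0,0,0]],[[0,0,0],[0,0,0]],[[0,0,0],[0,0,0]],[[0,0,0],[0,0,0]],[[0,0,-10],[0,0,0]],[[0,0,-20],[0,0,0]],[[0,0,-40],[0,0,0]],[[0,0,-40],[0,0,0]],[[0,0,-40],[0,0,0]],[[0,0,-15],[0,0,0]],[[0,0,0],[0,0,0]]], claw=0.7)

```text
t: 13.58
tool_pos: [0.6193, -0.3636, 0.4298]
orientation: [3.135, -0.025, 0.015]
force: [0.6, -0.4, 0.3]
opening: 0.065
gripper_force: 0.0
```

```bash
python3 pans.py; python3 -c "
from h import *
go(.46,.235,.24,8)"
```

```text
[ 315  214   38   37 1081] 0.108 centre [ 0.5038 -0.1146] handle deg -0.2 242
now gp [ 0.62   -0.3641  0.2588] yaw -90.92 | shift [-168.7 -595.9   15.5] turn [ 7.9000e-03 -9.0000e-04 -1.7265e+00] | t 13.63 F [ 0.9  0.8 -1.1] op 0.065
```

Both pans look right; the milk pan is hidden under the gripper and gets checked again later. Next I look at the plate from close by.

Emit:
apply_moves(series=[[[-13.3,-34.1,-0.6],[0,0,0]],[[-13.3,-34.1,-0.6],[0,0,0]],[[-13.3,-34.1,-0.6],[0,0,0]],[[-13.3,-34.1,-0.6],[0,0,0]],[[-13.3,-34.1,-0.6],[0,0,0]],[[-13.3,-34.1,-0.6],[0,0,0]],[[-13.3,-34.1,-0.6],[0,0,0]],[[-13.3,-34.1,-0.6],[0,0,0]],[[-13.3,-34.1,-0.6],[0,0,0]],[[-13.3,-34.1,-0.6],[0,0,0]],[[-13.3,-34.1,-0.6],[0,0,0]],[[-13.3,-34.1,-0.6],[0,0,0]]])

```text
t: 14.63
tool_pos: [0.4643, 0.0499, 0.4262]
orientation: [3.141, -0.026, -0.005]
force: [0.4, -0.3, 0.6]
opening: 0.0653
gripper_force: 0.0
```

Emit:
apply_moves(series=[[[-13.3,-34.1,-0.6],[0,0,0]],[[-13.3,-34.1,-0.6],[0,0,0]],[[-13.3,-34.1,-0.6],[0,0,0]],[[-13.3,-34.1,-0.6],[0,0,0]],[[-13.3,-34.1,-0.6],[0,0,0]],[[-13.3,-34.1,-0.6],[0,0,0]],[[0,0,0],[0,0,0]],[[0,0,0],[0,0,0]],[[0,0,0],[0,0,0]]])

```text
t: 15.38
tool_pos: [0.389, 0.2541, 0.4304]
orientation: [3.14, -0.024, -0.003]
force: [0.3, -0.7, 0.5]
opening: 0.0651
gripper_force: 0.0
```

```bash
python3 pans.py
cat > plate.py <<'E'
from h import *
p,d,c=cam('wrist'); cv2.imwrite('pics/wp.png',p); np.savez('wp.npz',p=p,d=d,**{k:np.array(v) for k,v in c.items()})
g=p.max(-1)
X=pts(d,c); m=((X[...,2]>.022)&(X[...,2]<.040)&(X[...,0]>.5)).astype(np.uint8)
n,l,st,ce=cv2.connectedComponentsWithStats(m)
for i in range(1,n):
    if st[i,4]>12: print(st[i], X[l==i].mean(0).round(4), 'ray .03', ray(*ce[i],.03,c)[:2].round(4))
E
python3 plate.py; python3 -c "
from h import *
go(.46,.235,.24,-90)"
```

```text
[ 315  213   38   38 1108] 0.108 centre [ 0.5037 -0.1148] handle deg -0.1 240
[392 220  29  31 698] 0.075 centre [ 0.4983 -0.3619] handle deg 29.1 169
[284   0  12  11 104] [0.5603 0.2744 0.03  ] ray .03 [0.5603 0.2744]
[ 570    0   36   64 1353] [ 0.531  -0.0301  0.0325] ray .03 [ 0.5317 -0.0321]
[202   9  13  15 151] [0.5508 0.3579 0.0301] ray .03 [0.5509 0.3579]
[303  56  44  12 282] [0.5046 0.2381 0.031 ] ray .03 [0.5047 0.238 ]
now gp [0.3894 0.2532 0.2639] yaw -91.01 | shift [70.7 17.1 23.9] turn [ 0.001   0.0011 -0.0176] | t 15.48 F [ 0.4 -0.4 -0.4] op 0.0649
```

View pics/wp.png

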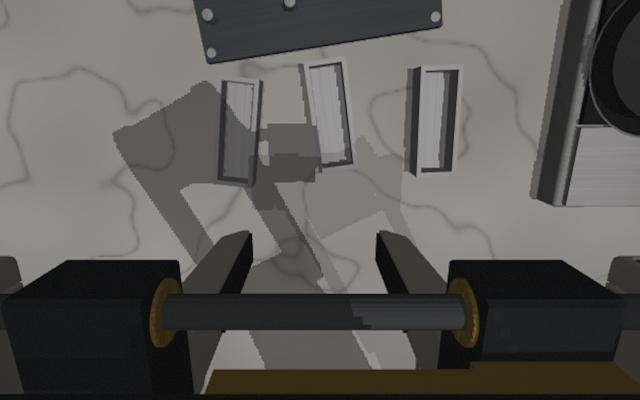

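The wrist view shows the moulds at about (240,133), (327,113) and (436,120), with the plate at the top edge. I measure the moulds here, then move 120 mm forward for the dowels.

Emit:
apply_moves(series=[[[30,0,0],[0,0,0]],[[30,0,0],[0,0,0]],[[30,0,0],[0,0,0]],[[30,0,0],[0,0,0]],[[0,0,0],[0,0,0]],[[0,0,0],[0,0,0]],[[0,0,0],[0,0,0]]])

```text
t: 16.07
tool_pos: [0.5095, 0.2513, 0.4312]
orientation: [3.141, -0.029, -0.002]
force: [-0.1, -0.0, 0.0]
opening: 0.0651
gripper_force: 0.0
```

```bash
python3 - <<'E'
from h import *
f=np.load('wp.npz'); c={k:f[k] for k in('fx','fy','cx','cy','extrinsics')}; X=pts(f['d'],c)
m=((X[...,2]>.022)&(X[...,2]<.036)&(X[...,0]>.33)&(X[...,0]<.52)&(X[...,1]>.05)); m[:,540:]=0; m=m.astype(np.uint8); m=cv2.morphologyEx(m,cv2.MORPH_CLOSE,np.ones((5,5)))
n,l,st,ce=cv2.connectedComponentsWithStats(m)
for i in range(1,n):
    if st[i,4]>300:
        h=[k for k in cv2.findContours((l==i).astype(np.uint8),0,1)[0]][0]
        P=np.array([ray(*x[0],.03,c)[:2] for x in h],np.float32); print('mould',cv2.minAreaRect(P))
E
python3 plate.py
python3 - <<'E'
from h import *
p,d,c=cam('top'); X=pts(d,c); m=(abs(X[...,2]-.095)<.008)&(X[...,0]>.58)&(X[...,0]<.66)&(X[...,1]<-.28)&(X[...,1]>-.45); P=X[m][:,:2]; print(m.sum(),P.min(0),P.max(0),P.mean(0))
E
```

```text
mould ((0.44797825813293457, 0.2326481193304062), (0.12056368589401245, 0.0451822355389595), 7.201652526855469)
mould ((0.439436137676239, 0.11558591574430466), (0.12055076658725739, 0.048313774168491364), 1.1979361772537231)
mould ((0.43155330419540405, 0.3397223949432373), (0.046754904091358185, 0.12050873786211014), 82.38436126708984)
[377   0  13   7  68] [0.6808 0.1775 0.029 ] ray .03 [0.6805 0.1776]
[ 550    0   54  175 3721] [ 0.5962 -0.0311  0.0329] ray .03 [ 0.5982 -0.0333]
[296   6  11  15 133] [0.6726 0.2605 0.0307] ray .03 [0.6728 0.2605]
[214  20  14  14 141] [0.6616 0.3438 0.0302] ray .03 [0.6617 0.3439]
[353  22  12  14 131] [0.6563 0.2019 0.0307] ray .03 [0.6564 0.2019]
[272  36  12  13 122] [0.6454 0.2853 0.0308] ray .03 [0.6455 0.2854]
[193  49  13  13 132] [0.6345 0.3688 0.0305] ray .03 [0.6346 0.369 ]
[361 106  12  11 102] [0.5738 0.1913 0.031 ] ray .03 [0.5738 0.1911]
[286 118  11  11  97] [0.5629 0.2747 0.0313] ray .03 [0.5628 0.2748]
[211 129  13  11 109] [0.5521 0.358  0.0304] ray .03 [0.5521 0.3581]
[304 168  40  11 250] [0.5055 0.2387 0.0305] ray .03 [0.5054 0.2386]
123 [ 0.58249988 -0.37157192] [ 0.64451314 -0.35008668] [ 0.61243919 -0.36027776]
```

View pics/wp.png

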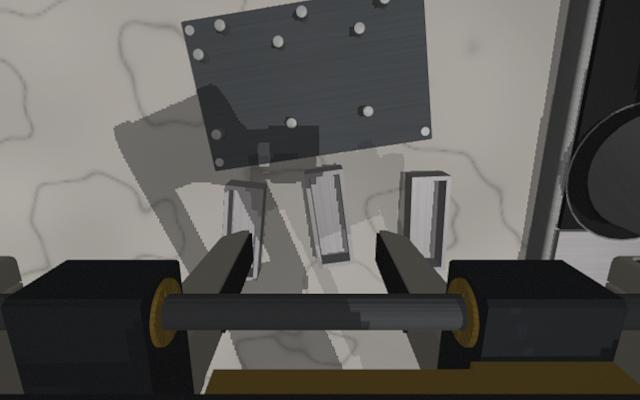

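All nine dowels are found, with pair lengths of 83–84 mm against 84. The plate yaw is 7.44°, and the milk-pan handle points straight back. Bays: bay2 (.5970,.3351), bay1 (.6078,.2517), bay0 (.6187,.1682). I fill from the left, starting with the left mould at (.4316,.3397), yaw -7.6°.

```bash
python3 -c "
from h import *
go(.4316,.3397,.08,-97.6)"
```

```text
now gp [0.5088 0.252  0.265 ] yaw -90.96 | shift [-78.7 -86.4 185. ] turn [-2.000e-04 -1.000e-04  1.158e-01] | t 16.17 F [0.5 0.4 0.9] op 0.065
```

Emit:
apply_moves(series=[[[-15.8,-17.3,32],[0,0,0]],[[-15.8,-17.3,32],[0,0,0]],[[-15.8,-17.3,32],[0,0,0]],[[-15.8,-17.3,32],[0,0,0]],[[-15.5,-17.2,32],[0,0,0]],[[0,0,25],[0,0,0.116]],[[0,0,0],[0,0,0]],[[0,0,0],[0,0,0]],[[0,0,0],[0,0,0]]], claw=0.85)

```text
t: 16.92
tool_pos: [0.4327, 0.3403, 0.2491]
orientation: [-3.133, 0.203, -0.004]
force: [-0.3, -0.1, 0.4]
opening: 0.0794
gripper_force: 0.0
```

```bash
python3 -c "
from h import *
go(.4316,.3397,.026,-97.6)"
```

```text
now gp [0.4331 0.3405 0.0821] yaw -97.4 | shift [-1.1  0.8 56.1] turn [-0.0017 -0.0023  0.0036] | t 16.92 F [-0.3 -0.1  0.4] op 0.0794
```

Emit:
apply_moves(series=[[[-1,0.8,20],[0,0,0.003]],[[0,0,20],[0,0,0]],[[0,0,15],[0,0,0]],[[0,0,0],[0,0,0]],[[0,0,0],[0,0,0]]])

```text
t: 17.33
tool_pos: [0.4319, 0.3394, 0.1935]
orientation: [-3.133, 0.211, -0.002]
force: [-0.5, 0.1, -0.5]
opening: 0.0792
gripper_force: 0.0
```

Emit:
apply_moves(series=[[[0,0,0],[0,0,0]],[[0,0,0],[0,0,0]],[[0,0,0],[0,0,0]],[[0,0,0],[0,0,0]],[[0,0,0],[0,0,0]],[[0,0,0],[0,0,0]],[[0,0,0],[0,0,0]],[[0,0,0],[0,0,0]],[[0,0,0],[0,0,0]],[[0,0,0],[0,0,0]]], claw=0.3, newtons=20)

```text
t: 18.17
tool_pos: [0.431, 0.3397, 0.1921]
orientation: [-3.134, 0.212, -0.001]
force: [-0.8, 1.1, 5.1]
opening: 0.0445
gripper_force: 20.0
```

```bash
python3 -c "
from h import *
e=np.array([.9916,.1295]);n=np.array([-.1295,.9916])
b=np.array([.5970,.3351])-.006*e-.004*n; print(b)
go(*b,.075,-82.56)"
```

```text
[0.5915684 0.3303566]
now gp [0.4311 0.3397 0.0251] yaw -97.74 | shift [160.4 -12.4 -49.8] turn [-0.0004 -0.0004 -0.265 ] | t 18.17 F [-0.8  1.1  5.1] op 0.0445
```

Emit:
apply_moves(series=[[[0,0,-20],[0,0,0]],[[0,0,-30],[0,0,0]],[[26.8,-2.1,0],[0,0,0]],[[26.8,-2.1,0],[0,0,0]],[[26.8,-2.1,0],[0,0,0]],[[26.8,-2.1,0],[0,0,0]],[[26.7,-2,0],[0,0,-0.09]],[[26.4,-4.5,0],[0,0,-0.09]],[[0,0,0],[0,0,-0.085]],[[0,0,0],[0,0,0]],[[0,0,0],[0,0,0]],[[0,0,0],[0,0,0]]])

```text
t: 19.17
tool_pos: [0.5907, 0.3349, 0.2408]
orientation: [3.135, 0.2, -0.003]
force: [-0.7, -0.3, -2.0]
opening: 0.0448
gripper_force: 20.0
```

```bash
python3 -c "
from h import *
go(.5916,.3304,.0375,-82.56)"
```

```text
now gp [0.5904 0.3348 0.0738] yaw -82.71 | shift [ 0.4  4.6 36.3] turn [ 0.0006  0.0019 -0.0026] | t 19.17 F [-0.7 -0.3 -2. ] op 0.0448
```

Emit:
apply_moves(series=[[[0.4,4.6,0],[0,0,0]],[[0,0,15],[0,0,0]],[[0,0,12],[0,0,0]],[[0,0,6],[0,0,0]],[[0,0,3.3],[0,0,0]],[[0,0,0],[0,0,0]],[[0,0,0],[0,0,0]]])

```text
t: 19.75
tool_pos: [0.5922, 0.3305, 0.2046]
orientation: [3.135, 0.204, -0.002]
force: [0.0, -0.1, -2.4]
opening: 0.0449
gripper_force: 20.0
```

Emit:
apply_moves(series=[[[0,0,0],[0,0,0]],[[0,0,0],[0,0,0]],[[2,0,0],[0,0,0]],[[2,0,0],[0,0,0]],[[1.5,0,0],[0,0,0]],[[1,0,0],[0,0,0]],[[0,0,0],[0,0,0]],[[0,0,0],[0,0,0]]], newtons=8)

```text
t: 20.42
tool_pos: [0.5982, 0.3314, 0.2048]
orientation: [3.134, 0.204, -0.005]
force: [-5.6, -1.1, 0.7]
opening: 0.0447
gripper_force: 8.0
```

```bash
python3 -c "
from h import *
go(.5970,.3351,.0375,-82.56)"
```

```text
now gp [0.5976 0.3312 0.0378] yaw -82.55 | shift [-0.7 -3.9  0.3] turn [0.0005 0.0033 0.0001] | t 20.42 F [-5.6 -1.1  0.7] op 0.0447
```

Emit:
apply_moves(series=[[[0,0,0],[0,0,0]],[[0,0,0],[0,0,0]],[[0,0,0],[0,0,0]],[[0,0,0],[0,0,0]],[[-0.5,-2,0],[0,0,0]],[[0,-2,0],[0,0,0]],[[0,-1,0],[0,0,0]],[[0,-1,0],[0,0,0]],[[0,0,0],[0,0,0]]], claw=0.55)

```text
t: 21.17
tool_pos: [0.5979, 0.3372, 0.2057]
orientation: [3.135, 0.204, 0.0]
force: [-1.6, -4.5, 3.9]
opening: 0.0511
gripper_force: 1.8
```

Emit:
apply_moves(series=[[[0,-1,0],[0,0,0]],[[0,0,0],[0,0,0]]])

```text
t: 21.33
tool_pos: [0.5977, 0.3381, 0.2057]
orientation: [3.135, 0.204, 0.0]
force: [0.2, -5.3, 3.5]
opening: 0.0516
gripper_force: 2.3
```

Emit:
apply_moves(series=[[[0,-1,0],[0,0,0]],[[0,0,0],[0,0,0]]])

```text
t: 21.5
tool_pos: [0.5976, 0.339, 0.2057]
orientation: [3.135, 0.204, 0.0]
force: [0.5, -5.3, 3.7]
opening: 0.0513
gripper_force: 2.4
```

```bash
python3 -c "
from h import *
go(.5970,.3351,.0375,-82.56)"
```

```text
now gp [0.5977 0.339  0.0387] yaw -82.57 | shift [-1.1  3.8  1.2] turn [ 0.0004 -0.0003 -0.0002] | t 21.5 F [ 0.5 -5.3  3.7] op 0.0513
```

Emit:
apply_moves(series=[[[0,-1,0],[0,0,0]],[[0,0,0],[0,0,0]],[[0,0,0],[0,0,0]]])

```text
t: 21.75
tool_pos: [0.5975, 0.3399, 0.2057]
orientation: [3.135, 0.203, 0.0]
force: [0.4, -5.1, 4.8]
opening: 0.0513
gripper_force: 2.6
```

Emit:
apply_moves(series=[[[0,-1,0],[0,0,0]],[[0,0,0],[0,0,0]],[[0,0,0],[0,0,0]]])

```text
t: 22.0
tool_pos: [0.5975, 0.3403, 0.2056]
orientation: [3.133, 0.203, 0.0]
force: [-0.5, -8.7, 5.1]
opening: 0.0511
gripper_force: 4.3
```

```bash
python3 -c "
from h import *
go(.5970,.3351,.0375,-82.56)
p,d,c=cam('wrist'); cv2.imwrite('pics/w3.png',p)"
```

```text
now gp [0.5976 0.34   0.0386] yaw -82.59 | shift [-1.2  5.1  1.2] turn [ 0.0017  0.     -0.0005] | t 22.0 F [-0.5 -8.7  5.1] op 0.0511
```

View pics/w3.png

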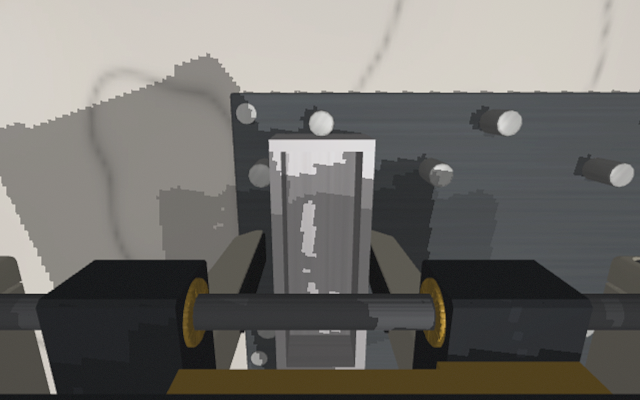

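The left mould touches its back and side dowels: dowels at (321,122) and (260,175), the mould's far end at (322,145). I release, rise and go to the middle mould.

Emit:
apply_moves(series=[[[0,3,0],[0,0,0]],[[0,0,-10],[0,0,0]],[[0,0,-40],[0,0,0]],[[0,0,-41],[0,0,0]],[[-30,0,-41],[0,0,0]],[[-30,0,-41],[0,0,0]],[[-30,0,0],[0,0,0]],[[-30,0,0],[0,0,0]],[[0,0,0],[0,0,0]],[[0,0,0],[0,0,0]]])

```text
t: 22.88
tool_pos: [0.4877, 0.3245, 0.3642]
orientation: [-3.134, -0.206, -0.0]
force: [0.6, -0.6, 0.7]
opening: 0.0513
gripper_force: 0.0
```

```bash
cat > mo.py <<'E'
from h import *
p,d,c=cam('wrist'); X=pts(d,c); z=X[...,2]; ok=(X[...,1]>.04)&(X[...,1]<.45)&(X[...,0]<.75)&(X[...,0]>.3)
ok[245:]=0
for nm,lo,hi,zz in [('bench',.022,.036,.03),('plate',.035,.050,.042)]:
    m=(ok&(z>lo)&(z<hi)).astype(np.uint8)
    if nm=='plate': m[X[...,0]<.5]=0
    m=cv2.morphologyEx(m,cv2.MORPH_CLOSE,np.ones((5,5)))
    n,l,st,ce=cv2.connectedComponentsWithStats(m)
    for i in range(1,n):
        if st[i,4]<60: continue
        h=cv2.findContours((l==i).astype(np.uint8),0,1)[0][0]
        P=np.array([ray(*x[0],zz,c)[:2] for x in h],np.float32); r=cv2.minAreaRect(P)
        print(nm,st[i],np.round(r[0],4),np.round(r[1],4),round(r[2],2))
E
python3 mo.py; python3 -c "
from h import *
go(.4480,.2326,.08,-82.8)"
```

```text
bench [276   0  13  18 196] [0.6341 0.3704] [0.0129 0.0101] 6.34
bench [297   0  42 126 234] [0.5935 0.3356] [0.1024 0.0356] 7.4
bench [376   0  16  18 219] [0.6452 0.2859] [0.0129 0.0126] 7.49
bench [474   0  19  18 257] [0.6561 0.203 ] [0.0129 0.015 ] 7.49
bench [279 104  12  14 135] [0.5517 0.3594] [0.0114 0.01  ] 6.43
bench [371 104  15  14 156] [0.5628 0.2755] [0.0124 0.0117] 54.53
bench [463 104  17  14 191] [0.5737 0.1921] [0.0114 0.0147] 7.5
bench [ 376  173   53   72 1283] [0.4733 0.2365] [0.0727 0.0473] 7.17
bench [ 489  195   64   50 1326] [0.4757 0.1174] [0.0514 0.052 ] 1.68
plate [ 289    0   57  132 1979] [0.5897 0.3352] [0.1037 0.0452] 7.42
now gp [0.489  0.3247 0.1974] yaw -82.51 | shift [-52.6  85.9 117.3] turn [-0.0009 -0.001   0.0051] | t 22.93 F [ 0.2 -0.2  0.4] op 0.0514
```

Bay 2 checks out: yaw 7.42° and 29.0 mm from the dowel line against 28.5. Now the middle mould.

Emit:
apply_moves(series=[[[-17.5,28.5,30],[0,0,0]],[[-17.5,28.5,30],[0,0,0]],[[-17.5,28.5,30],[0,0,0.005]],[[0,0,25],[0,0,0]],[[0,0,0],[0,0,0]],[[0,0,0],[0,0,0]],[[0,0,0],[0,0,0]]], claw=0.85)

```text
t: 23.52
tool_pos: [0.453, 0.2401, 0.2574]
orientation: [-3.134, -0.196, -0.004]
force: [-0.3, 0.2, -0.6]
opening: 0.0791
gripper_force: 0.0
```

```bash
python3 -c "
from h import *
go(.4480,.2331,.026,-82.8)"
```

```text
now gp [0.4534 0.2403 0.0904] yaw -82.85 | shift [-6.   6.4 64.3] turn [-0.0011 -0.0029 -0.0009] | t 23.52 F [-0.3  0.2 -0.6] op 0.0791
```

Emit:
apply_moves(series=[[[-6,6.4,20],[0,0,0]],[[0,0,20],[0,0,0]],[[0,0,15],[0,0,0]],[[0,0,9],[0,0,0]],[[0,0,0],[0,0,0]],[[0,0,0],[0,0,0]]])

```text
t: 24.02
tool_pos: [0.4471, 0.2328, 0.1925]
orientation: [-3.135, -0.197, -0.002]
force: [-0.0, -0.5, 0.8]
opening: 0.0791
gripper_force: 0.0
```

Emit:
apply_moves(series=[[[0,0,0],[0,0,0]],[[0,0,0],[0,0,0]],[[0,0,0],[0,0,0]],[[0,0,0],[0,0,0]],[[0,0,0],[0,0,0]],[[0,0,0],[0,0,0]],[[0,0,0],[0,0,0]],[[0,0,0],[0,0,0]],[[0,0,0],[0,0,0]],[[0,0,-10],[0,0,0]],[[0,0,-40],[0,0,0]],[[0,0,0],[0,0,0]]], claw=0.3, newtons=20)

```text
t: 25.02
tool_pos: [0.448, 0.2328, 0.2472]
orientation: [-3.134, -0.196, -0.01]
force: [2.6, 0.5, -0.2]
opening: 0.0447
gripper_force: 20.0
```

```bash
python3 -c "
from h import *
e=np.array([.9916,.1295]);n=np.array([-.1295,.9916])
b=np.array([.6076,.2529])-.006*e-.004*n; print(b)
go(*b,.075,-82.56)"
```

```text
[0.6021684 0.2481566]
now gp [0.4491 0.2332 0.0802] yaw -82.85 | shift [154.8   4.    6.2] turn [-0.0015 -0.0065 -0.005 ] | t 25.02 F [ 2.6  0.5 -0.2] op 0.0447
```

Emit:
apply_moves(series=[[[31,0.8,0],[0,0,0]],[[31,0.8,0],[0,0,0]],[[31,0.8,0],[0,0,0]],[[31,0.8,0],[0,0,0]],[[31,0.8,0],[0,0,-0.005]],[[0,0,0],[0,0,0]],[[0,0,15],[0,0,0]],[[0,0,12],[0,0,0]],[[0,0,7],[0,0,0]],[[0,0,3.5],[0,0,0]],[[0,0,0],[0,0,0]],[[0,0,0],[0,0,0]]])

```text
t: 26.02
tool_pos: [0.5992, 0.2474, 0.2031]
orientation: [3.135, 0.204, -0.002]
force: [-1.0, -0.1, -2.6]
opening: 0.0451
gripper_force: 20.0
```

Emit:
apply_moves(series=[[[0,0,0],[0,0,0]],[[2,0,0],[0,0,0]],[[2,0,0],[0,0,0]],[[1.5,0,0],[0,0,0]],[[1,0,0],[0,0,0]],[[0,0,0],[0,0,0]],[[0,0,0],[0,0,0]]], newtons=8)

```text
t: 26.6
tool_pos: [0.6069, 0.2482, 0.2035]
orientation: [3.135, 0.204, -0.0]
force: [0.2, -0.4, -2.5]
opening: 0.045
gripper_force: 8.0
```

```bash
python3 -c "
from h import *
go(.6076,.2529,.0385,-82.56)"
```

```text
now gp [0.6068 0.2482 0.0365] yaw -82.57 | shift [ 1.3 -4.6 -2. ] turn [ 0.      0.0003 -0.0002] | t 26.6 F [ 0.2 -0.4 -2.5] op 0.045
```

Emit:
apply_moves(series=[[[0,0,0.6],[0,0,0]],[[1,0,0],[0,0,0]],[[1,0,0],[0,0,0]],[[0,0,0],[0,0,0]]])

```text
t: 26.93
tool_pos: [0.6079, 0.2485, 0.203]
orientation: [3.134, 0.204, -0.006]
force: [-9.8, -2.5, 4.4]
opening: 0.0455
gripper_force: 8.0
```

Emit:
apply_moves(series=[[[1,0,0],[0,0,0]],[[1,0,0],[0,0,0]],[[0,0,0],[0,0,0]]])

```text
t: 27.18
tool_pos: [0.6095, 0.2487, 0.2027]
orientation: [3.134, 0.204, -0.008]
force: [-9.9, -2.6, 5.3]
opening: 0.0452
gripper_force: 8.0
```

Emit:
apply_moves(series=[[[0,0,0],[0,0,0]],[[0,0,0],[0,0,0]],[[0,0,0],[0,0,0]],[[-1.5,0,0],[0,0,0]],[[0,-2,0],[0,0,0]],[[0,-2,0],[0,0,0]],[[0,-1,0],[0,0,0]],[[0,-1,0],[0,0,0]],[[0,0,0],[0,0,0]]], claw=0.55)

```text
t: 27.93
tool_pos: [0.6086, 0.2544, 0.2033]
orientation: [3.134, 0.204, 0.0]
force: [-0.2, -2.7, 2.1]
opening: 0.0512
gripper_force: 1.8
```

Emit:
apply_moves(series=[[[0,-1,0],[0,0,0]],[[0,0,0],[0,0,0]],[[0,0,0],[0,0,0]]])

```text
t: 28.18
tool_pos: [0.6085, 0.2553, 0.2033]
orientation: [3.135, 0.204, 0.0]
force: [-1.3, -5.5, 3.6]
opening: 0.0511
gripper_force: 2.4
```

```bash
python3 -c "
from h import *
go(.6076,.2529,.0385,-82.56)"
```

```text
now gp [0.6085 0.2553 0.0363] yaw -82.57 | shift [-1.2  2.3 -2.2] turn [ 0.0004 -0.     -0.0001] | t 28.18 F [-1.3 -5.5  3.6] op 0.0511
```

Still sliding (about 5 N). I push on until the force climbs.

Emit:
apply_moves(series=[[[0,-1,0],[0,0,0]],[[0,0,0],[0,0,0]],[[0,0,0],[0,0,0]]])

```text
t: 28.43
tool_pos: [0.6085, 0.2558, 0.2032]
orientation: [3.134, 0.203, 0.0]
force: [-0.6, -7.2, 4.1]
opening: 0.0514
gripper_force: 3.5
```

Emit:
apply_moves(series=[[[0,-0.8,0],[0,0,0]],[[0,0,0],[0,0,0]],[[0,0,0],[0,0,0]]])

```text
t: 28.68
tool_pos: [0.6085, 0.2561, 0.2032]
orientation: [3.133, 0.203, 0.0]
force: [-0.4, -10.0, 4.4]
opening: 0.0512
gripper_force: 5.0
```

```bash
python3 -c "
from h import *
go(.6076,.2529,.0385,-82.56)"
```

```text
now gp [0.6086 0.2557 0.0362] yaw -82.59 | shift [-1.3  3.  -2.3] turn [ 0.0021  0.0001 -0.0006] | t 28.68 F [ -0.4 -10.    4.4] op 0.0512
```

Emit:
apply_moves(series=[[[0,3,0],[0,0,0]],[[0,0,-10],[0,0,0]],[[0,0,-40],[0,0,0]],[[0,0,-41],[0,0,0]],[[-27,0,-30],[0,0,0]],[[-27,0,-30],[0,0,0]],[[-30,0,0],[0,0,0]],[[-30,0,0],[0,0,0]],[[0,0,0],[0,0,0]],[[0,0,0],[0,0,0]]])

```text
t: 29.52
tool_pos: [0.4941, 0.24, 0.3547]
orientation: [-3.134, -0.206, -0.001]
force: [0.0, 0.6, 0.4]
opening: 0.051
gripper_force: 0.0
```

```bash
python3 mo.py; python3 -c "
from h import *
go(.4394,.1161,.08,-88.8)"
```

```text
bench [189   0  16 121 689] [0.588  0.3524] [0.095  0.0052] 7.48
bench [239   0  10 127 432] [0.5906 0.3125] [0.1002 0.0031] 7.49
bench [276   0  13   9 101] [0.6417 0.2851] [0.0058 0.0098] 7.47
bench [337   0   3 121 134] [0.6035 0.2337] [0.0949 0.0009] 7.44
bench [378   0  17   9 116] [0.6527 0.2016] [0.0058 0.013 ] 7.47
bench [181  99   9  14  91] [0.5514 0.3612] [0.011  0.0066] 7.82
bench [278  99  13  14 148] [0.5627 0.275 ] [0.011  0.0105] 6.42
bench [374  99  15  14 170] [0.5738 0.191 ] [0.0112 0.0122] 10.16
bench [ 410  193   60   52 1185] [0.4756 0.1164] [0.0523 0.0489] 1.17
plate [ 179    0   67  128 2612] [0.5861 0.3342] [0.0971 0.0471] 7.41
plate [ 289    0   58  128 2024] [0.5971 0.2504] [0.0971 0.0452] 7.42
now gp [0.4955 0.2403 0.188 ] yaw -82.51 | shift [-71.7 115.7 107.8] turn [-0.0011 -0.0016  0.1097] | t 29.57 F [1.1 0.2 0.6] op 0.0514
```

Emit:
apply_moves(series=[[[-14.3,23.1,20],[0,0,0]],[[-14.3,23.1,20],[0,0,0]],[[-14.3,23.1,20],[0,0,0]],[[-14.3,23.1,20],[0,0,0]],[[-14.3,23.1,20],[0,0,0]],[[0,0,8],[0,0,0.11]],[[0,0,0],[0,0,0]],[[0,0,0],[0,0,0]],[[0,0,0],[0,0,0]],[[0,0,0],[0,0,0]]], claw=0.85)

```text
t: 30.4
tool_pos: [0.4409, 0.1165, 0.2476]
orientation: [-3.141, -0.035, -0.004]
force: [0.3, -0.3, -0.2]
opening: 0.0795
gripper_force: 0.0
```

```bash
python3 -c "
from h import *
go(.4394,.1158,.026,-88.8)"
```

```text
now gp [0.4413 0.1166 0.0806] yaw -88.71 | shift [-1.6  0.7 54.6] turn [-0.0005 -0.0025  0.0016] | t 30.4 F [ 0.3 -0.3 -0.2] op 0.0795
```

Emit:
apply_moves(series=[[[-1.6,0.7,20],[0,0,0]],[[0,0,20],[0,0,0]],[[0,0,14],[0,0,0]],[[0,0,0],[0,0,0]],[[0,0,0],[0,0,0]]])

```text
t: 30.82
tool_pos: [0.4382, 0.1155, 0.1924]
orientation: [3.141, 0.034, -0.001]
force: [0.1, 0.3, 0.7]
opening: 0.0791
gripper_force: 0.0
```

Emit:
apply_moves(series=[[[0,0,0],[0,0,0]],[[0,0,0],[0,0,0]],[[0,0,0],[0,0,0]],[[0,0,0],[0,0,0]],[[0,0,0],[0,0,0]],[[0,0,0],[0,0,0]],[[0,0,0],[0,0,0]],[[0,0,0],[0,0,0]],[[0,0,0],[0,0,0]],[[0,0,-10],[0,0,0]],[[0,0,-40],[0,0,-0.1094]],[[0,0,0],[0,0,0]]], claw=0.3, newtons=20)

```text
t: 31.82
tool_pos: [0.44, 0.1154, 0.2479]
orientation: [-3.134, -0.213, -0.01]
force: [1.9, -0.1, -1.2]
opening: 0.0453
gripper_force: 20.0
```

Emit:
apply_moves(series=[[[0,0,0],[0,0,0]],[[0,0,0],[0,0,0]]])

```text
t: 31.98
tool_pos: [0.4378, 0.115, 0.242]
orientation: [-3.135, -0.201, 0.0]
force: [-0.4, 0.5, -3.2]
opening: 0.045
gripper_force: 20.0
```

```bash
python3 -c "
from h import *
e=np.array([.9916,.1295]);n=np.array([-.1295,.9916])
b=np.array([.6185,.1694])-.006*e-.004*n; print(b)
go(*b,.038,-82.56)"
```

```text
[0.6130684 0.1646566]
now gp [0.4378 0.115  0.075 ] yaw -82.65 | shift [180.2 -26.8  37. ] turn [-0.      0.     -0.0016] | t 31.98 F [-0.4  0.5 -3.2] op 0.045
```

Emit:
apply_moves(series=[[[30,-4.5,0],[0,0,0]],[[30,-4.5,0],[0,0,0]],[[30,-4.5,0],[0,0,0]],[[30,-4.5,0],[0,0,0]],[[30,-4.5,0],[0,0,0]],[[30,-4.3,0],[0,0,-0.002]],[[0,0,0],[0,0,0]],[[0,0,15],[0,0,0]],[[0,0,12],[0,0,0]],[[0,0,7],[0,0,0]],[[0,0,3.6],[0,0,0]],[[0,0,0],[0,0,0]]])

```text
t: 32.98
tool_pos: [0.6119, 0.1646, 0.2037]
orientation: [3.134, 0.205, -0.005]
force: [-0.9, -0.5, -1.3]
opening: 0.0449
gripper_force: 20.0
```

Emit:
apply_moves(series=[[[0,0,0],[0,0,0]],[[2,0,0],[0,0,0]],[[2,0,0],[0,0,0]],[[1.5,0,0],[0,0,0]],[[1,0,0],[0,0,0]],[[0,0,0],[0,0,0]],[[0,0,0],[0,0,0]]], newtons=8)

```text
t: 33.57
tool_pos: [0.619, 0.1656, 0.2041]
orientation: [3.135, 0.206, -0.003]
force: [-5.0, -1.2, 0.2]
opening: 0.0445
gripper_force: 8.0
```

```bash
python3 -c "
from h import *
go(.6185,.1694,.037,-82.56)"
```

```text
now gp [0.6187 0.1655 0.0371] yaw -82.48 | shift [-0.  -3.8  0.1] turn [0.0001 0.0022 0.0014] | t 33.57 F [-5.  -1.2  0.2] op 0.0445
```

Emit:
apply_moves(series=[[[1,0,0],[0,0,0]],[[0.5,0,0],[0,0,0]],[[0,0,0],[0,0,0]]])

```text
t: 33.82
tool_pos: [0.6198, 0.1657, 0.204]
orientation: [3.134, 0.206, -0.007]
force: [-10.8, -1.7, 5.0]
opening: 0.0451
gripper_force: 8.0
```

Emit:
apply_moves(series=[[[0,0,0],[0,0,0]],[[0,0,0],[0,0,0]],[[0,0,0],[0,0,0]],[[-1.5,0,0],[0,0,0]],[[0,-2,0],[0,0,0]],[[0,-2,0],[0,0,0]],[[0,-1,0],[0,0,0]],[[0,-1,0],[0,0,0]],[[0,0,0],[0,0,0]]], claw=0.55)

```text
t: 34.57
tool_pos: [0.6189, 0.1714, 0.2047]
orientation: [3.134, 0.206, 0.001]
force: [0.2, -5.1, 2.5]
opening: 0.0513
gripper_force: 2.1
```

Emit:
apply_moves(series=[[[0,-1,0],[0,0,0]],[[0,0,0],[0,0,0]],[[0,0,0],[0,0,0]]])

```text
t: 34.82
tool_pos: [0.6188, 0.1716, 0.2046]
orientation: [3.133, 0.205, 0.0]
force: [0.3, -8.0, 1.6]
opening: 0.0512
gripper_force: 3.9
```

Emit:
apply_moves(series=[[[0,-0.8,0],[0,0,0]],[[0,0,0],[0,0,0]],[[0,0,0],[0,0,0]]])

```text
t: 35.07
tool_pos: [0.6188, 0.1719, 0.2047]
orientation: [3.132, 0.205, 0.0]
force: [-0.2, -11.3, 2.1]
opening: 0.0515
gripper_force: 5.3
```

```bash
python3 -c "
from h import *
go(.6185,.1694,.037,-82.56)"
```

```text
now gp [0.6189 0.1714 0.0377] yaw -82.52 | shift [-0.6  2.4  0.7] turn [0.0027 0.     0.0007] | t 35.07 F [ -0.2 -11.3   2.1] op 0.0515
```

Emit:
apply_moves(series=[[[0,3,0],[0,0,0]],[[0,0,-10],[0,0,0]],[[0,0,-40],[0,0,0]],[[0,0,-41],[0,0,0]],[[-15,0,-38],[0,0,0]],[[-15,0,-38],[0,0,0]],[[-15,0,-38],[0,0,0]],[[-15,-30,-24],[0,0,0]],[[-25,-30,0],[0,0,0]],[[-35,-20,0],[0,0,0]],[[0,0,0],[0,0,0]],[[0,0,0],[0,0,0]]])

```text
t: 36.07
tool_pos: [0.4876, 0.2354, 0.4345]
orientation: [-3.133, -0.211, -0.001]
force: [0.1, -0.8, -0.0]
opening: 0.051
gripper_force: 0.0
```

```bash
python3 mo.py; python3 pans.py; python3 plate.py|cut -c1-0; python3 -c "
from h import *
go(.392,-.1735,.14,89.3)"
```

```text
bench [212   0  34 111 478] [0.5989 0.3527] [0.0326 0.1142] 81.55
bench [252   0   6 116 262] [0.5974 0.3135] [0.1143 0.0026] 7.45
bench [297   0  34   3 102] [0.6614 0.259 ] [0.0018 0.0337] 7.66
bench [359   0  17 116 499] [0.6133 0.1953] [0.1142 0.0135] 7.51
bench [382   0  34 112 513] [0.6196 0.165 ] [0.1102 0.0341] 8.2
bench [198   7   8  15  89] [0.6343 0.3718] [0.013  0.0072] 2.84
bench [281   8  10  14 123] [0.6452 0.2859] [0.0122 0.0093] 6.62
bench [297  31   1  78  78] [0.5928 0.2676] [0.0778 0.    ] 6.93
bench [205  93   7  11  66] [0.5518 0.3608] [0.0108 0.0066] 3.11
bench [282  93  10  12  89] [0.5626 0.2755] [0.0116 0.0099] 6.66
plate [ 205    0   52  116 1727] [0.593  0.3353] [0.1109 0.0468] 7.42
plate [ 291    0   46  116 1389] [0.6043 0.2515] [0.1109 0.0452] 7.4
plate [ 371    0   52  117 1741] [0.6151 0.1675] [0.1117 0.0469] 7.63
[ 315  213   38   38 1107] 0.108 centre [ 0.5038 -0.1148] handle deg -0.2 242
[392 220  29  31 695] 0.075 centre [ 0.4983 -0.3619] handle deg 24.2 161
now gp [0.4902 0.234  0.2671] yaw -82.49 | shift [-150.5  391.1  126.9] turn [ 1.7000e-03 -5.0000e-04 -2.9983e+00] | t 36.22 F [ 0.3 -0.2 -0.2] op 0.0513cut: invalid decreasing range
Try 'cut --help' for more information.
Exception ignored on flushing sys.stdout:
BrokenPipeError: [Errno 32] Broken pipe
```

View pics/wp.png

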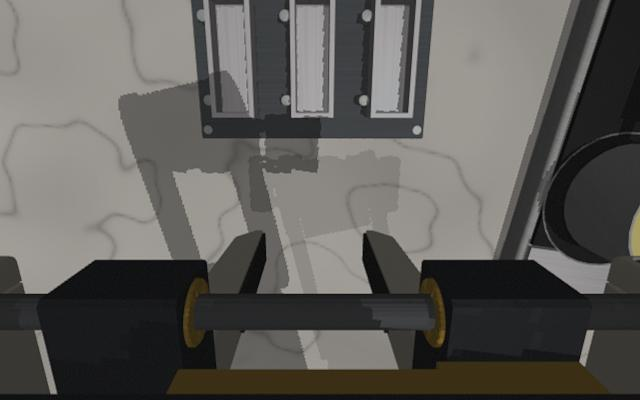

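All three moulds are home: front ends 17–18 mm ahead of the front dowels (18 expected), lateral 28.8–29 (28.5), yaw 7.4–7.6°. Next, the left dial.

Emit:
apply_moves(series=[[[-12.5,32.6,5.6],[0,0,0]],[[-12.5,32.6,5.6],[0,0,0]],[[-12.5,32.6,5.6],[0,0,0]],[[-12.5,32.6,5.6],[0,0,0]],[[-12.5,32.6,5.6],[0,0,0]],[[-12.5,32.6,5.6],[0,0,0]],[[-12.5,32.6,5.6],[0,0,0]],[[-12.5,32.6,5.6],[0,0,0]],[[-12.5,32.6,5.6],[0,0,0]],[[-12.5,32.6,5.6],[0,0,0]],[[-12.5,32.6,5.6],[0,0,0]],[[-12.5,32.6,5.6],[0,0,0]]], claw=0.5)

```text
t: 37.22
tool_pos: [0.3914, -0.1761, 0.3665]
orientation: [3.135, 0.203, 0.001]
force: [0.3, -0.4, -0.3]
opening: 0.0464
gripper_force: 0.0
```

Emit:
apply_moves(series=[[[0,0,0],[0,0,-0.12]],[[0,0,0],[0,0,-0.12]],[[0,0,0],[0,0,-0.12]],[[0,0,0],[0,0,-0.12]],[[0,0,0],[0,0,-0.12]],[[0,0,0],[0,0,-0.12]],[[0,0,0],[0,0,-0.12]],[[0,0,0],[0,0,-0.12]],[[0,0,0],[0,0,-0.12]],[[0,0,0],[0,0,-0.12]],[[0,0,0],[0,0,-0.12]],[[0,0,0],[0,0,-0.12]]])

```text
t: 38.22
tool_pos: [0.3922, -0.1746, 0.3666]
orientation: [2.216, 2.226, 0.0]
force: [1.8, 0.4, -0.2]
opening: 0.0467
gripper_force: 0.0
```

Emit:
apply_moves(series=[[[0,0,0],[0,0,-0.12]],[[0,0,0],[0,0,-0.12]],[[0,0,0],[0,0,-0.12]],[[0,0,0],[0,0,-0.12]],[[0,0,0],[0,0,-0.12]],[[0,0,0],[0,0,-0.12]],[[0,0,0],[0,0,-0.12]],[[0,0,0],[0,0,-0.12]],[[0,0,0],[0,0,-0.12]],[[0,0,0],[0,0,-0.12]],[[0,0,0],[0,0,-0.12]],[[0,0,0],[0,0,-0.12]]])

```text
t: 39.22
tool_pos: [0.3922, -0.1746, 0.3666]
orientation: [0.198, 3.135, -0.0]
force: [0.2, -0.4, -0.9]
opening: 0.0467
gripper_force: 0.0
```

Emit:
apply_moves(series=[[[0,0,0],[0,0,-0.118]],[[0,0,0],[0,0,0]],[[0,0,0],[0,0,0]]])

```text
t: 39.47
tool_pos: [0.3921, -0.1743, 0.3665]
orientation: [0.027, 3.141, -0.0]
force: [-0.1, -0.1, 0.2]
opening: 0.0463
gripper_force: 0.0
```

```bash
cat > topm.py <<'E'
from h import *
p,d,c=cam('top'); X=pts(d,c); z=X[...,2]; g=p.max(-1)
m=((z>.03)&(z<.055)&(X[...,0]>.5)&(X[...,0]<.72)&(X[...,1]>.1)&(X[...,1]<.4)).astype(np.uint8)
n,l,st,ce=cv2.connectedComponentsWithStats(m)
for i in range(1,n):
    if st[i,4]>60:
        h=cv2.findContours((l==i).astype(np.uint8),0,1)[0][0]
        r=cv2.minAreaRect(np.array([ray(*x[0],.042,c)[:2] for x in h],np.float32)); print('mould',np.round(r[0],4),np.round(r[1],4),round(r[2],1))
m=(abs(z-.095)<.008)&(X[...,0]>.58)&(X[...,0]<.66)&(X[...,1]<-.28)&(X[...,1]>-.45); print('milk handle',X[m].mean(0))
m=((z>.06)&(z<.095)&(X[...,0]>.35)&(X[...,0]<.43)&(X[...,1]<-.13)&(X[...,1]>-.34)).astype(np.uint8)
n,l,st,ce=cv2.connectedComponentsWithStats(m)
for i in range(1,n):
    if st[i,4]>15:
        h=cv2.findContours((l==i).astype(np.uint8),0,1)[0][0]
        r=cv2.minAreaRect(np.array([ray(*x[0],.081,c)[:2] for x in h],np.float32)); print('dial',np.round(r[0],4),np.round(r[1],4),round(r[2],1))
cv2.imwrite('pics/top_now.png',cv2.resize(p[165:290,180:440],None,fx=3,fy=3))
E
python3 topm.py; python3 -c "
from h import *
go(.394,-.173,.072,90)"
```

```text
mould [0.6226 0.172 ] [0.128  0.0539] 6.7
mould [0.6111 0.2556] [0.1272 0.0537] 7.4
mould [0.5994 0.3386] [0.1252 0.0546] 7.8
milk handle [ 0.612869   -0.3603451   0.09460379]
now gp [ 0.392  -0.1741  0.1994] yaw 88.98 | shift [ -1.9   1.1 127.4] turn [ 0.     -0.     -0.0178] | t 39.52 F [-0.1  0.1 -0.4] op 0.0464
```

Emit:
apply_moves(series=[[[-1.5,1,30],[0,0,0]],[[0,0,40],[0,0,0]],[[0,0,30],[0,0,0]],[[0,0,15],[0,0,0]],[[0,0,10],[0,0,0]],[[0,0,0],[0,0,0]]])

```text
t: 40.02
tool_pos: [0.3926, -0.1722, 0.2392]
orientation: [-0.024, -3.138, -0.003]
force: [0.3, 0.1, -0.7]
opening: 0.0467
gripper_force: 0.0
```

Emit:
apply_moves(series=[[[0,0,0],[0,0,0]],[[0,0,0],[0,0,0]],[[0,0,0],[0,0,0]],[[0,0,0],[0,0,0]],[[0,0,0],[0,0,0]],[[0,0,0],[0,0,0]],[[0,0,0],[0,0,0]],[[0,0,0],[0,0,0]],[[0,0,0],[0,0,0]],[[0,0,0],[0,0,0]]], claw=0.02, newtons=15)

```text
t: 40.85
tool_pos: [0.394, -0.1738, 0.2424]
orientation: [0.02, 3.139, -0.007]
force: [2.4, -8.6, -2.5]
opening: 0.0118
gripper_force: 15.0
```

```bash
python3 -c "
from h import *
go(.394,-.173,.072,90)
print(robot.read_state()['gripper_force'])"
```

```text
now gp [ 0.3945 -0.1745  0.0754] yaw 89.27 | shift [0.1 0.8 3.4] turn [-0.0043  0.0027 -0.0127] | t 40.85 F [ 2.4 -8.6 -2.5] op 0.0118
14.991975277662277
```

Emit:
apply_moves(series=[[[0,-1,0],[0,0,0]],[[0,0,0],[0,0,0.1]],[[0,0,0],[0,0,0.1]],[[0,0,0],[0,0,0.1]],[[0,0,0],[0,0,0.1]],[[0,0,0],[0,0,0.1]],[[0,0,0],[0,0,0.1]],[[0,0,0],[0,0,0.1]]])

```text
t: 41.52
tool_pos: [0.3938, -0.1749, 0.2424]
orientation: [1.102, 2.938, -0.006]
force: [-0.2, -10.6, -1.3]
opening: 0.0119
gripper_force: 15.0
```

Emit:
apply_moves(series=[[[0,0,0],[0,0,0.1]],[[0,0,0],[0,0,0.1]],[[0,0,0],[0,0,0.1]],[[0,0,0],[0,0,0.1]],[[0,0,0],[0,0,0.1]],[[0,0,0],[0,0,0.08]],[[0,0,0],[0,0,0]],[[0,0,0],[0,0,0]]])

```text
t: 42.18
tool_pos: [0.3933, -0.1753, 0.2424]
orientation: [1.891, 2.505, -0.006]
force: [-4.5, -13.0, 2.3]
opening: 0.0118
gripper_force: 15.0
```

```bash
python3 -c "
from h import *
go(.394,-.173,.072,9)
print(robot.read_state()['wrist_torque'])"
```

```text
now gp [ 0.3934 -0.1761  0.0754] yaw 15.9 | shift [2.  1.3 3.4] turn [-0.0009  0.0051  0.1204] | t 42.18 F [ -4.5 -13.    2.3] op 0.0118
[-2.31016522  0.83611504 -0.06757402]
```

Emit:
apply_moves(series=[[[-1.1,-0.8,0],[0,0,0]],[[0,0,0],[0,0,0.06]],[[0,0,0],[0,0,0.06]],[[0,0,0],[0,0,0.02]],[[0,0,0],[0,0,0]]])

```text
t: 42.6
tool_pos: [0.3931, -0.1758, 0.2424]
orientation: [2.062, 2.366, -0.003]
force: [-3.7, -6.2, 3.5]
opening: 0.012
gripper_force: 15.2
```

Emit:
apply_moves(series=[[[0,0,0],[0,0,0]],[[0,0,0],[0,0,0]],[[0,0,0],[0,0,0]],[[0,0,0],[0,0,0]],[[0,0,-15],[0,0,0]],[[0,0,-30],[0,0,0]],[[0,0,-40],[0,0,0]],[[0,0,0],[0,0,0]],[[0,0,0],[0,0,0]]], claw=0.5)

```text
t: 43.35
tool_pos: [0.3939, -0.1752, 0.3291]
orientation: [2.059, 2.366, 0.002]
force: [-0.3, 0.3, -1.1]
opening: 0.0466
gripper_force: 0.0
```

```bash
python3 -c "
from h import *
go(.3925,-.292,.16,84)"
```

```text
now gp [ 0.3948 -0.1756  0.1622] yaw 7.94 | shift [-115.5  -17.6    2.5] turn [ 0.0015  0.006  -1.3275] | t 43.35 F [-0.3  0.3 -1.1] op 0.0466
```

Emit:
apply_moves(series=[[[-29.2,-4.6,0],[0,0,0]],[[-29.2,-4.6,0],[0,0,0]],[[-29.2,-4.6,0],[0,0,0]],[[-29.2,-4.6,0],[0,0,0]],[[0,0,0],[0,0,-0.12]],[[0,0,0],[0,0,-0.12]],[[0,0,0],[0,0,-0.12]],[[0,0,0],[0,0,-0.12]],[[0,0,0],[0,0,-0.12]],[[0,0,0],[0,0,-0.12]]])

```text
t: 44.18
tool_pos: [0.3904, -0.2925, 0.3245]
orientation: [-1.086, -2.945, -0.002]
force: [0.2, 0.4, 0.3]
opening: 0.0463
gripper_force: 0.0
```

Emit:
apply_moves(series=[[[0,0,0],[0,0,-0.12]],[[0,0,0],[0,0,-0.12]],[[0,0,0],[0,0,-0.12]],[[0,0,0],[0,0,-0.12]],[[0,0,0],[0,0,-0.12]],[[0,0,0],[0,0,0]],[[0,0,0],[0,0,0]]])

```text
t: 44.77
tool_pos: [0.3906, -0.2926, 0.325]
orientation: [-0.182, -3.135, -0.002]
force: [-0.4, 0.2, 0.4]
opening: 0.0468
gripper_force: 0.0
```

```bash
python3 topm.py; python3 -c "
from h import *
go(.3925,-.2935,.074,83.6)"
```

```text
mould [0.6226 0.1718] [0.128 0.054] 6.8
mould [0.6094 0.2551] [0.1237 0.0549] 7.5
mould [0.6009 0.3392] [0.1291 0.0548] 8.0
milk handle [ 0.61351175 -0.3602593   0.09392477]
dial [ 0.3943 -0.1727] [0.0129 0.0471] 10.2
now gp [ 0.3904 -0.2925  0.1583] yaw 83.31 | shift [-2.1 -0.7 84.3] turn [ 0.0011 -0.0013 -0.005 ] | t 44.82 F [ 0.2  0.5 -0.6] op 0.0464
```

The left dial is at about 1.38 rad, its stop. Now the right dial.

Emit:
apply_moves(series=[[[-2,-0.7,30],[0,0,0]],[[0,0,30],[0,0,0]],[[0,0,15],[0,0,0]],[[0,0,9],[0,0,0]],[[0,0,0],[0,0,0]],[[0,0,0],[0,0,0]]])

```text
t: 45.32
tool_pos: [0.3928, -0.2939, 0.2424]
orientation: [-0.179, -3.136, -0.001]
force: [0.3, -0.3, -0.1]
opening: 0.0464
gripper_force: 0.0
```

Emit:
apply_moves(series=[[[0,0,0],[0,0,0]],[[0,0,0],[0,0,0]],[[0,0,0],[0,0,0]],[[0,0,0],[0,0,0]],[[0,0,0],[0,0,0]],[[0,0,0],[0,0,0]],[[0,0,0],[0,0,0]],[[0,0,0],[0,0,0]],[[0,0,0],[0,0,0]],[[0,0,0],[0,0,0]]], claw=0.02, newtons=15)

```text
t: 46.15
tool_pos: [0.3927, -0.2945, 0.2428]
orientation: [0.177, 3.136, -0.003]
force: [-1.3, -5.1, 2.3]
opening: 0.0123
gripper_force: 14.5
```

Emit:
apply_moves(series=[[[0,0,0],[0,0,0.1]],[[0,0,0],[0,0,0.1]],[[0,0,0],[0,0,0.1]],[[0,0,0],[0,0,0.1]],[[0,0,0],[0,0,0.1]],[[0,0,0],[0,0,0.1]],[[0,0,0],[0,0,0.1]],[[0,0,0],[0,0,0]]])

```text
t: 46.82
tool_pos: [0.3923, -0.2949, 0.2428]
orientation: [1.251, 2.881, -0.004]
force: [-5.5, -7.6, 1.5]
opening: 0.0122
gripper_force: 15.0
```

```bash
python3 -c "
from h import *
go(.3925,-.2935,.074,8)"
```

```text
now gp [ 0.3922 -0.2953  0.0758] yaw 43.06 | shift [0.9 1.1 1.8] turn [-0.0019  0.002   0.6119] | t 46.82 F [-5.5 -7.6  1.5] op 0.0122
```

Emit:
apply_moves(series=[[[-0.2,-0.8,0],[0,0,0.1]],[[0,0,0],[0,0,0.1]],[[0,0,0],[0,0,0.1]],[[0,0,0],[0,0,0.1]],[[0,0,0],[0,0,0.1]],[[0,0,0],[0,0,0.08]],[[0,0,0],[0,0,0.04]],[[0,0,0],[0,0,0]],[[0,0,0],[0,0,0]]])

```text
t: 47.57
tool_pos: [0.3919, -0.2953, 0.2428]
orientation: [2.063, 2.369, -0.003]
force: [-6.7, -5.6, 3.2]
opening: 0.0119
gripper_force: 15.0
```

Emit:
apply_moves(series=[[[0,0,0],[0,0,0]],[[0,0,0],[0,0,0]],[[0,0,0],[0,0,0]],[[0,0,0],[0,0,0]],[[0,0,-15],[0,0,0]],[[0,0,-30],[0,0,0]],[[0,0,-40],[0,0,0]],[[0,0,-40],[0,0,0]],[[0,40,0],[0,0,0]],[[-40,0,0],[0,0,0]],[[-40,0,0],[0,0,0]],[[-40,0,0],[0,0,0]]], claw=0.5)

```text
t: 48.57
tool_pos: [0.45, -0.408, 0.3678]
orientation: [2.057, 2.373, 0.0]
force: [-0.2, 0.0, 0.6]
opening: 0.0465
gripper_force: 0.0
```

Emit:
apply_moves(series=[[[-40,0,0],[0,0,0]],[[-40,0,0],[0,0,0]],[[-40,0,0],[0,0,0]],[[0,0,0],[0,0,0]],[[0,0,0],[0,0,0]],[[0,0,0],[0,0,0]]])

```text
t: 49.07
tool_pos: [0.4651, -0.5264, 0.3664]
orientation: [-2.062, -2.368, -0.001]
force: [0.2, 0.4, 0.4]
opening: 0.0465
gripper_force: 0.0
```

```bash
python3 topm.py; python3 pans.py; python3 -c "
from h import *
go(.5,-.5,.2)"
```

```text
mould [0.6225 0.1715] [0.1275 0.0535] 8.1
mould [0.6109 0.2524] [0.1274 0.0525] 2.6
mould [0.5993 0.336 ] [0.1266 0.0524] 3.0
milk handle [ 0.61222218 -0.36004371  0.0945273 ]
dial [ 0.3944 -0.173 ] [0.013  0.0466] 8.9
dial [ 0.3929 -0.2923] [0.0129 0.0471] 8.9
[ 315  213   38   38 1105] 0.108 centre [ 0.5038 -0.1148] handle deg -0.2 240
[392 220  29  31 689] 0.075 centre [ 0.4978 -0.3615] handle deg 26.2 166
now gp [ 0.4655 -0.5256  0.2011] yaw 7.99 | shift [20.5 37.9  1.1] turn [ 0.0006  0.0003 -0.    ] | t 49.17 F [ 0.7 -0.2  0.1] op 0.0467
```

View pics/top_now.png

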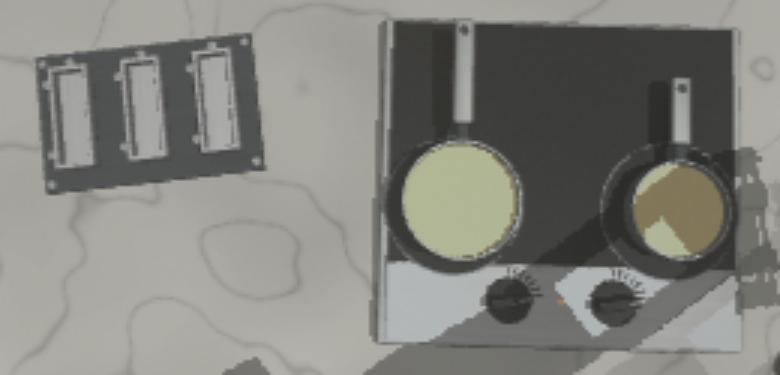

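The picture shows both handles straight back, (463,70) and (682,110), both dials turned by about 1.4 rad, and all moulds in their bays. The top-view mould angles scatter, so I make one close check from the wrist before handing in.

Emit:
apply_moves(series=[[[38,8.6,-4],[0,0,0]],[[38,8.6,-4],[0,0,0]],[[38,8.6,-4],[0,0,0]],[[38,8.6,-4],[0,0,0]],[[38,8.6,-4],[0,0,0]],[[38,8.6,-4],[0,0,0]],[[38,8.6,-4],[0,0,0]],[[38,8.6,-4],[0,0,0]],[[38,8.6,-4],[0,0,0]],[[38,8.6,-4],[0,0,0]],[[38,8.6,-4],[0,0,0]],[[38,8.6,-4],[0,0,0]]])

```text
t: 50.17
tool_pos: [0.503, -0.0578, 0.4168]
orientation: [2.059, 2.369, 0.002]
force: [0.3, 0.9, 0.0]
opening: 0.0465
gripper_force: 0.0
```

Emit:
apply_moves(series=[[[38,8.6,-4],[0,0,0]],[[38,8.6,-4],[0,0,0]],[[38,8.6,-4],[0,0,0]],[[38,8.6,-4],[0,0,0]],[[38,8.6,-4],[0,0,0]],[[38,8.6,-4],[0,0,0]],[[38,8.6,-4],[0,0,0]],[[38,8.6,-4],[0,0,0]],[[0,0,0],[0,0,0.121]],[[0,0,0],[0,0,0.121]],[[0,0,0],[0,0,0.121]],[[0,0,0],[0,0,0.121]]])

```text
t: 51.17
tool_pos: [0.5289, 0.2508, 0.4486]
orientation: [2.573, 1.802, 0.003]
force: [-1.1, 1.0, -0.1]
opening: 0.0465
gripper_force: 0.0
```

Emit:
apply_moves(series=[[[0,0,0],[0,0,0.121]],[[0,0,0],[0,0,0.121]],[[0,0,0],[0,0,0.121]],[[0,0,0],[0,0,0.121]],[[0,0,0],[0,0,0.121]],[[0,0,0],[0,0,0.121]],[[0,0,0],[0,0,0.121]],[[0,0,0],[0,0,0.121]],[[0,0,0],[0,0,0.121]],[[0,0,0],[0,0,0]],[[0,0,0],[0,0,0]],[[0,0,0],[0,0,0]]])

```text
t: 52.17
tool_pos: [0.5298, 0.25, 0.4481]
orientation: [-3.133, -0.222, -0.002]
force: [-0.5, 0.2, -0.1]
opening: 0.0464
gripper_force: 0.0
```

```bash
python3 mo.py; python3 plate.py >/dev/null; python3 -c "
from h import *
go(.5,.25,.3)"
```

```text
bench [239  31  12  10 101] [0.6634 0.3444] [0.009  0.0121] 8.06
bench [317  32  11  18 108] [0.6713 0.2615] [0.0115 0.0157] 67.39
bench [394  33  13   9  91] [0.6856 0.1771] [0.008 0.013] 8.06
bench [265  43   4 111 197] [0.5996 0.3139] [0.1201 0.0022] 7.44
bench [366  44  15 111 438] [0.6153 0.1956] [0.1202 0.014 ] 7.59
bench [227  47  35 103 424] [0.5965 0.3384] [0.1116 0.0344] 7.57
bench [328  46  33 104 303] [0.613  0.2257] [0.1119 0.0348] 10.54
bench [381  48  37 103 486] [0.6198 0.1649] [0.1115 0.0334] 7.61
bench [214  55   8  12  79] [0.6342 0.3717] [0.0115 0.0077] 3.94
bench [291  55  11  13 102] [0.6457 0.2853] [0.0112 0.0115] 50.93
bench [219 132   7  11  61] [0.5514 0.3609] [0.0117 0.007 ] 4.11
bench [292 132  10  11  88] [0.5634 0.2747] [0.0116 0.0105] 7.49
plate [ 323   39   43  116 1574] [0.6127 0.2271] [0.1206 0.0451] 10.33
plate [ 221   40   47  115 1749] [0.5971 0.336 ] [0.1205 0.0464] 7.42
plate [ 374   42   51  114 1812] [0.6193 0.1682] [0.12   0.0469] 7.49
now gp [0.5302 0.2499 0.2807] yaw -82.02 | shift [-29.8  -4.3 -19.3] turn [-0.0002 -0.0006 -0.    ] | t 52.27 F [ 0.2  0.8 -1.4] op 0.0461
```

View pics/wp.png

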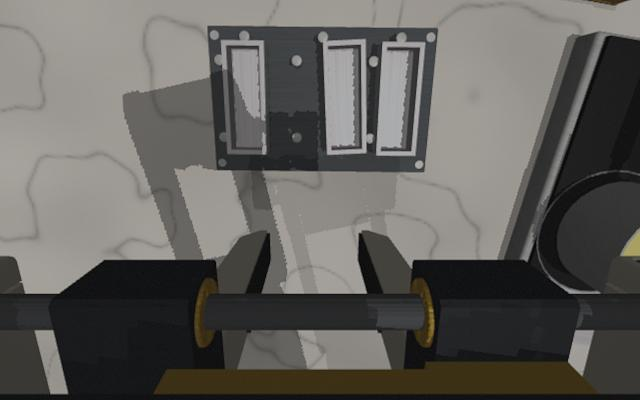

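The wrist view shows the middle mould knocked about 25 mm right, at (345,97), in front of its dowels at (297,60) and (297,137). The gap to the right mould is too narrow for a finger. I grip its left wall instead, with one finger inside the trough, ease it 6 mm forward and set it home again.

```bash
python3 -c "
from h import *
go(.6091,.2468,.09,-79.7)"
```

```text
now gp [0.5302 0.2499 0.2807] yaw -82.02 | shift [ 77.7  14.  190.7] turn [-0.0002 -0.0006 -0.0405] | t 52.27 F [ 0.2  0.8 -1.4] op 0.0461
```

Emit:
apply_moves(series=[[[13,2.3,32],[0,0,0]],[[13,2.3,32],[0,0,0]],[[13,2.3,32],[0,0,0]],[[13,2.3,32],[0,0,0]],[[13,2.4,32],[0,0,0]],[[12.7,2.4,30.7],[0,0,-0.04]],[[0,0,0],[0,0,0]],[[0,0,0],[0,0,0]],[[0,0,0],[0,0,0]]], claw=0.21)

```text
t: 53.02
tool_pos: [0.6096, 0.2466, 0.2583]
orientation: [-3.129, -0.276, -0.002]
force: [0.0, 0.0, 0.9]
opening: 0.0192
gripper_force: 0.0
```

```bash
python3 -c "
from h import *
go(.6091,.2468,.045,-79.7)
p,d,c=cam('wrist'); cv2.imwrite('pics/w5.png',p)"
```

```text
now gp [0.6098 0.2467 0.0913] yaw -79.91 | shift [-0.5 -0.2 46.3] turn [-0.0003 -0.0012 -0.0037] | t 53.02 F [0.  0.  0.9] op 0.0192
```

View pics/w5.png

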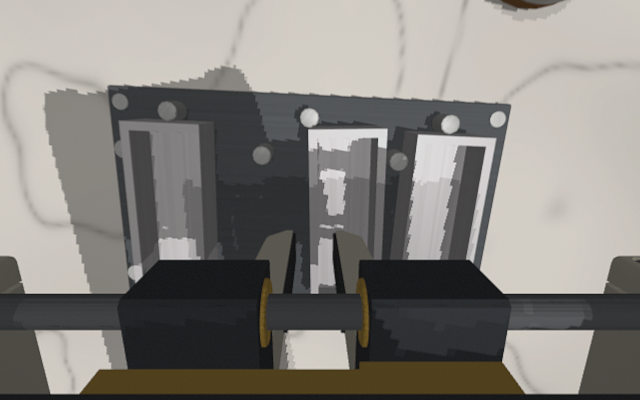

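The fingers, at u≈293 and u≈336, straddle the left wall at u≈310. I descend and grip.

Emit:
apply_moves(series=[[[-0.5,0,15],[0,0,0]],[[0,0,12],[0,0,0]],[[0,0,10],[0,0,0]],[[0,0,8],[0,0,0]],[[0,0,0],[0,0,0]],[[0,0,0],[0,0,0]]])

```text
t: 53.57
tool_pos: [0.6086, 0.2463, 0.2112]
orientation: [3.129, 0.276, -0.002]
force: [0.3, -0.0, 0.2]
opening: 0.0197
gripper_force: 0.0
```

Emit:
apply_moves(series=[[[0,0,0],[0,0,0]],[[0,0,0],[0,0,0]],[[0,0,0],[0,0,0]],[[0,0,0],[0,0,0]],[[0,0,0],[0,0,0]],[[0,0,0],[0,0,0]],[[0,0,0],[0,0,0]]], claw=0, newtons=12)

```text
t: 54.15
tool_pos: [0.6092, 0.2466, 0.2124]
orientation: [-3.129, -0.277, -0.002]
force: [-0.7, 1.7, 5.4]
opening: 0.005
gripper_force: 12.0
```

```bash
python3 -c "
from h import *
e=np.array([.9916,.1295]);n=np.array([-.1295,.9916])
b=np.array([.6078,.2521])+.020*n; print(b)
go(*b,.045,-82.56)"
```

```text
[0.60521  0.271932]
now gp [0.6094 0.2467 0.0454] yaw -79.9 | shift [  0.5 -25.6   0.4] turn [-0.0005 -0.0014  0.0465] | t 54.15 F [-0.7  1.7  5.4] op 0.005
```

Emit:
apply_moves(series=[[[-3,0,0],[0,0,0]],[[-3,0,0],[0,0,0]],[[0,0,0],[0,0,0.046]],[[0,-5,0],[0,0,0]],[[0,-5,0],[0,0,0]],[[0,-5,0],[0,0,0]],[[0,-5,0],[0,0,0]],[[0,-2.5,0],[0,0,0]],[[0,0,0],[0,0,0]],[[0,0,0],[0,0,0]]])

```text
t: 54.98
tool_pos: [0.6005, 0.2667, 0.2124]
orientation: [3.133, 0.204, 0.001]
force: [1.4, -5.0, 8.4]
opening: 0.0049
gripper_force: 12.0
```

Emit:
apply_moves(series=[[[2,0,0],[0,0,0]],[[2,0,0],[0,0,0]],[[1,0,0],[0,0,0]],[[1,0,0],[0,0,0]],[[0,0,0],[0,0,0]],[[0,0,0],[0,0,0]]], newtons=8)

```text
t: 55.48
tool_pos: [0.6049, 0.2676, 0.2113]
orientation: [3.133, 0.204, -0.006]
force: [-7.0, -3.4, 10.2]
opening: 0.0051
gripper_force: 8.0
```

```bash
python3 -c "
from h import *
go(.6052,.2719,.045,-82.56)"
```

```text
now gp [0.6042 0.2673 0.0443] yaw -82.54 | shift [ 0.9 -4.2 -0.7] turn [0.0017 0.0041 0.0004] | t 55.48 F [-7.  -3.4 10.2] op 0.0051
```

Emit:
apply_moves(series=[[[1,0,0],[0,0,0]],[[1,0,0],[0,0,0]],[[0,0,0],[0,0,0]],[[0,0,0],[0,0,0]]])

```text
t: 55.82
tool_pos: [0.6068, 0.2681, 0.2113]
orientation: [3.133, 0.204, -0.006]
force: [-6.7, -3.4, 9.2]
opening: 0.0049
gripper_force: 8.0
```

Emit:
apply_moves(series=[[[0,0,0],[0,0,0]],[[0,0,0],[0,0,0]],[[0,0,0],[0,0,0]],[[-1,-2,0],[0,0,0]],[[0,-2,0],[0,0,0]],[[0,-1,0],[0,0,0]],[[0,-1,0],[0,0,0]],[[0,0,0],[0,0,0]],[[0,0,0],[0,0,0]]], claw=0.11)

```text
t: 56.57
tool_pos: [0.6062, 0.2746, 0.2116]
orientation: [-3.135, -0.205, -0.0]
force: [0.1, 0.7, 0.1]
opening: 0.0102
gripper_force: 0.0
```

Emit:
apply_moves(series=[[[0,-1,0],[0,0,0]],[[0,0,0],[0,0,0]],[[0,0,0],[0,0,0]]])

```text
t: 56.82
tool_pos: [0.6063, 0.2751, 0.2117]
orientation: [3.134, 0.204, 0.0]
force: [1.4, -3.8, 0.3]
opening: 0.0106
gripper_force: 1.8
```

```bash
python3 -c "
from h import *
go(.6052,.2719,.045,-82.56)"
```

```text
now gp [0.6063 0.275  0.0447] yaw -82.55 | shift [-1.5  3.  -0.3] turn [ 0.0006 -0.0001  0.0002] | t 56.82 F [ 1.4 -3.8  0.3] op 0.0106
```

Emit:
apply_moves(series=[[[0,-1,0],[0,0,0]],[[0,0,0],[0,0,0]],[[0,0,0],[0,0,0]]])

```text
t: 57.07
tool_pos: [0.6062, 0.2755, 0.2117]
orientation: [3.133, 0.204, -0.0]
force: [0.5, -6.3, 1.9]
opening: 0.0105
gripper_force: 3.6
```

Emit:
apply_moves(series=[[[0,-0.6,0],[0,0,0]],[[0,0,0],[0,0,0]],[[0,0,0],[0,0,0]]])

```text
t: 57.32
tool_pos: [0.6062, 0.2757, 0.2117]
orientation: [3.133, 0.203, -0.0]
force: [-0.2, -9.3, 1.7]
opening: 0.0103
gripper_force: 4.6
```

```bash
python3 -c "
from h import *
go(.6052,.2719,.045,-82.56)"
```

```text
now gp [0.6062 0.2753 0.0447] yaw -82.57 | shift [-1.5  3.6 -0.3] turn [ 0.0024  0.0003 -0.0002] | t 57.32 F [-0.2 -9.3  1.7] op 0.0103
```

Home. I centre the finger, rise, go back to the viewing place and measure.

Emit:
apply_moves(series=[[[0,3,0],[0,0,0]],[[0,0,0],[0,0,0]],[[0,0,-10],[0,0,0]],[[0,0,-20],[0,0,0]],[[0,0,-40],[0,0,0]],[[-13,4,-38],[0,0,0]],[[-13,4,-38],[0,0,0]],[[-13,4,-38],[0,0,0]],[[-13,4,-38],[0,0,0]],[[-13,4,-14],[0,0,0]],[[0,0,0],[0,0,0]],[[0,0,0],[0,0,0]]])

```text
t: 58.32
tool_pos: [0.5442, 0.2461, 0.4501]
orientation: [-3.133, -0.205, -0.006]
force: [0.4, 0.1, -1.8]
opening: 0.0102
gripper_force: 0.0
```

Emit:
apply_moves(series=[[[-13,0,0],[0,0,0]],[[0,0,0],[0,0,0]],[[0,0,0],[0,0,0]]], claw=0.5)

```text
t: 58.57
tool_pos: [0.5314, 0.2443, 0.4457]
orientation: [3.134, 0.205, -0.004]
force: [0.0, -0.5, 0.3]
opening: 0.0257
gripper_force: 0.0
```

```bash
python3 mo.py; python3 topm.py; python3 pans.py; python3 plate.py >/dev/null
```

```text
bench [231  30  13  10  98] [0.664  0.3443] [0.0089 0.0129] 7.46
bench [310  30  11  13 115] [0.6734 0.2608] [0.0118 0.0108] 7.46
bench [388  31  12   9  94] [0.6854 0.1772] [0.0079 0.012 ] 7.46
bench [257  42   6 111 220] [0.6004 0.3139] [0.1191 0.0023] 7.38
bench [358  43  17 110 435] [0.6154 0.1957] [0.1181 0.0138] 7.19
bench [220  46  36 104 460] [0.5969 0.3388] [0.1116 0.034 ] 7.59
bench [375  46  37 104 475] [0.6196 0.1655] [0.1116 0.0343] 7.37
bench [284  49  48  47 231] [0.6358 0.2639] [0.0479 0.052 ] 7.46
bench [207  55   8  12  71] [0.6341 0.3714] [0.0114 0.0073] 9.06
bench [286 106  45  46 246] [0.5679 0.2513] [0.0563 0.0431] 65.81
bench [213 132   7  11  61] [0.5519 0.3607] [0.0117 0.007 ] 3.18
plate [ 213   40   49  115 1814] [0.5973 0.336 ] [0.1197 0.0466] 7.42
plate [ 369   40   50  115 1834] [0.6192 0.1682] [0.1197 0.0467] 7.45
plate [ 294   43   43  114 1482] [0.6057 0.2517] [0.1191 0.0452] 7.44
mould [0.6191 0.1717] [0.1209 0.0539] 6.8
mould [0.6413 0.2576] [0.0566 0.0553] 19.0
milk handle [ 0.6122773  -0.36007581  0.09411103]
dial [ 0.3943 -0.1727] [0.0129 0.0471] 10.2
dial [ 0.3929 -0.2923] [0.0129 0.0471] 8.9
[ 315  213   38   38 1104] 0.108 centre [ 0.5039 -0.1148] handle deg -0.2 242
[392 220  29  31 696] 0.075 centre [ 0.4984 -0.3619] handle deg 35.1 178
```

View pics/wp.png

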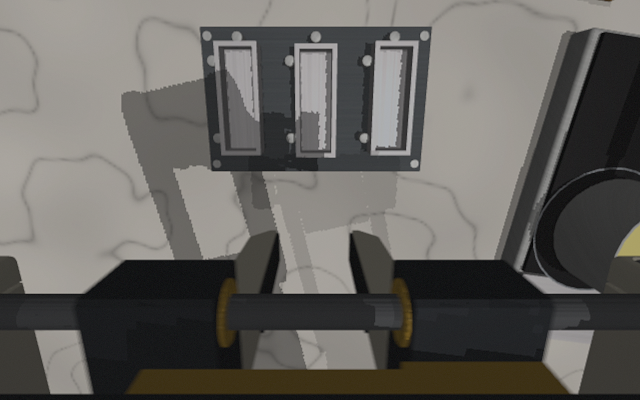

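The middle mould is 2.6 mm short of its back dowel compared with its neighbours. I push its front end home with the closed fingers.

Emit:
apply_moves(series=[[[0,0,20],[0,0,0]],[[0,0,0],[0,0,0]],[[0,0,0],[0,0,0]],[[0,0,0],[0,0,0]]], claw=0)

```text
t: 59.1
tool_pos: [0.5317, 0.2441, 0.4277]
orientation: [3.135, 0.204, -0.001]
force: [0.1, -0.3, -0.2]
opening: 0.024
gripper_force: 0.0
```

```bash
python3 -c "
from h import *
go(.5214,.2407,.042,-82.56)"
```

```text
now gp [0.5316 0.244  0.2607] yaw -82.55 | shift [-10.5   2.  218.7] turn [0.0001 0.0006 0.0003] | t 59.1 F [ 0.1 -0.3 -0.2] op 0.024
```

Emit:
apply_moves(series=[[[-12,2,30],[0,0,0]],[[0,0,40],[0,0,0]],[[0,0,40],[0,0,0]],[[0,0,40],[0,0,0]],[[0,0,38],[0,0,0]],[[0,0,20],[0,0,0]],[[0,0,10],[0,0,0]],[[0,0,0],[0,0,0]],[[0,0,0],[0,0,0]]])

```text
t: 59.85
tool_pos: [0.5207, 0.2408, 0.211]
orientation: [-3.135, -0.204, -0.002]
force: [-0.1, -0.0, 0.9]
opening: 0.0005
gripper_force: 0.0
```

Emit:
apply_moves(series=[[[4,0,0],[0,0,0]],[[4,0,0],[0,0,0]],[[2,0,0],[0,0,0]],[[2,0,0],[0,0,0]],[[1,0,0],[0,0,0]],[[1,0,0],[0,0,0]],[[0,0,0],[0,0,0]]])

```text
t: 60.43
tool_pos: [0.5339, 0.2424, 0.2097]
orientation: [-3.135, -0.204, -0.0]
force: [-0.1, 0.1, 0.6]
opening: 0.0003
gripper_force: 0.0
```

```bash
python3 -c "
from h import *
go(.5462,.2439,.042,-82.56)"
```

```text
now gp [0.534  0.2424 0.0427] yaw -82.55 | shift [12.3  0.1  0.7] turn [-0.     -0.0001  0.0003] | t 60.43 F [-0.1  0.1  0.6] op 0.0003
```

Emit:
apply_moves(series=[[[1.5,0,0],[0,0,0]],[[1.5,0,0],[0,0,0]],[[1,0,0],[0,0,0]],[[0,0,0],[0,0,0]],[[0,0,0],[0,0,0]]])

```text
t: 60.85
tool_pos: [0.5375, 0.2429, 0.2095]
orientation: [3.135, 0.204, -0.002]
force: [-3.1, -0.8, 2.9]
opening: 0.0005
gripper_force: 1.8
```

Emit:
apply_moves(series=[[[1,0,0],[0,0,0]],[[0.5,0,0],[0,0,0]],[[0,0,0],[0,0,0]],[[0,0,0],[0,0,0]]])

```text
t: 61.18
tool_pos: [0.5392, 0.2431, 0.2095]
orientation: [3.135, 0.204, -0.001]
force: [-3.4, -0.6, 1.6]
opening: 0.0008
gripper_force: 1.8
```

Emit:
apply_moves(series=[[[1,0,0],[0,0,0]],[[0,0,0],[0,0,0]],[[0,0,0],[0,0,0]]])

```text
t: 61.43
tool_pos: [0.5396, 0.2432, 0.2095]
orientation: [3.134, 0.205, -0.004]
force: [-8.5, -1.8, 6.5]
opening: 0.0001
gripper_force: 4.5
```

Contact with the back dowel (force up, motion stalled). I back off, rise and check.

Emit:
apply_moves(series=[[[0.5,0,0],[0,0,0]],[[0,0,0],[0,0,0]],[[-5,0,0],[0,0,0]],[[-10,0,0],[0,0,0]],[[0,0,-40],[0,0,0]],[[0,0,-40],[0,0,0]],[[0,0,-40],[0,0,0]],[[0,0,-40],[0,0,0]],[[0,0,-40],[0,0,0]],[[0,0,-37],[0,0,0]],[[0,0,0],[0,0,0]],[[0,0,0],[0,0,0]]])

```text
t: 62.43
tool_pos: [0.5267, 0.2415, 0.4507]
orientation: [-3.133, -0.204, -0.013]
force: [0.4, 0.1, -1.0]
opening: 0.0005
gripper_force: 0.0
```

Emit:
apply_moves(series=[[[8,0,0],[0,0,0]],[[0,0,0],[0,0,0]],[[0,0,0],[0,0,0]],[[0,0,0],[0,0,0]]])

```text
t: 62.77
tool_pos: [0.5338, 0.2423, 0.4446]
orientation: [3.134, 0.204, -0.005]
force: [-0.3, 0.6, -0.4]
opening: 0.0
gripper_force: 0.0
```

```bash
python3 mo.py | grep -v '^bench.*0.01[0-9]* 0.0[01]'; python3 topm.py
```

```text
bench [229  32  12  10  96] [0.6638 0.3443] [0.0089 0.012 ] 7.43
bench [308  32  11  10  93] [0.6747 0.2606] [0.0089 0.0108] 7.43
bench [385  32  13  10 100] [0.6856 0.1774] [0.0089 0.0129] 7.43
bench [254  44   7 112 234] [0.5997 0.3139] [0.1203 0.0025] 7.4
bench [356  44  16 111 427] [0.6156 0.1958] [0.1191 0.0136] 7.34
bench [217  48  37 104 488] [0.5968 0.3387] [0.1116 0.0344] 7.48
bench [297  48  33  38 150] [0.6447 0.2569] [0.0381 0.0356] 8.11
bench [373  48  36 104 455] [0.6193 0.1654] [0.1117 0.0341] 7.28
bench [298 120  31  32 120] [0.5701 0.2472] [0.0354 0.0351] 8.06
plate [ 210   42   50  115 1869] [0.5972 0.336 ] [0.1197 0.0466] 7.43
plate [ 292   42   43  115 1559] [0.6081 0.252 ] [0.1197 0.0452] 7.43
plate [ 367   42   50  115 1861] [0.619  0.1682] [0.1197 0.0469] 7.43
mould [0.6228 0.1711] [0.1279 0.0527] 8.9
mould [0.6455 0.2589] [0.0572 0.0553] 20.7
milk handle [ 0.61269626 -0.36016698  0.09412148]
dial [ 0.3943 -0.1727] [0.0129 0.0471] 10.2
dial [ 0.3929 -0.2926] [0.0129 0.0466] 8.9
```

All three moulds now line up at 7.43° and the right spacing, both dials are at their stops, and both pans are in place.

```bash
python3 -c "
from plant import robot
print(robot.close_job())"
```

```text
the job is handed in; nothing more can be done
None
```

The job is handed in, with no verdict returned: in the last measurements both handles point straight back with their pans on the rings, all three moulds are home in their bays (the middle one was knocked aside late in the run and reset), and both dials are at their stops.

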